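# Photograph the specimen carriers under the stage clip

### The arm

A 6-joint arm with a two-finger parallel gripper is mounted at the origin on a cart in front of the work surface, level with it; the furniture and walls round the work are solid. World frame = base frame: x ahead of the robot, y to its left, z up, the work surface at z = 0. Lengths are in m, angles in rad, forces in N, time in s.
With the tool pointing down it reaches from about 0.35 to 0.725 m from the base axis. Payload 4.3 kg.
Tool frame: the origin (TCP) lies at the very end of the fingers, on their centre line; the grasp point (between the pads) lies 19 mm behind it; z points along the fingers, y is the line along which they close (so a half turn about z gives the same grasp; the last joint's range is limited). The gripper opens to 85 mm and grips with 20 to 120 N. Pads are 22 mm wide; open, the fingers measure 114 mm over their backs; the gripper's body (76 mm by 85 mm) begins 54 mm behind the grasp point. The pads swing forward as they close: fully open they stand 13 mm farther back than shut.
Start: joints at [1.058, 0.377, 0.081, 1.274, 0, 1.46], TCP at [0.225, 0.529, 0.231] pointing down, gripper open.
Joint ranges: [-2.72, 2.72], [-0.84, 1.66], [-1.02, 1.22], [-1.77, 2.12], [-1.37, 1.28], [-3.14, 3.14]. Speed limits (rad/s): [2.57, 2.57, 3.14, 3.14, 3.14, 3.14].

### API

Orientations are given as a rotation vector (axis times angle).
In Python, from cell import ctrl, viewer gives the robot as it stands.
- The arm moves only by the tool play_rows, never from a script. Its argument "increments" is a list of rows, each a list of 3 entries, a list of its own where there are three numbers: the finger opening in cm, from 0 to 8.54, then the shift along the tool's x, y, z in cm, then the turn, a rotation vector about the tool's x, y, z in rad. In form: [[hand, [dx, dy, dz], [rx, ry, rz]], ...]. A call has 1 to 12 rows; each row is the pose to reach, as a shift and turn from the pose commanded when the call began, along the tool's axes at that moment; what a row does not reach only later rows make up. A row lasts 1/10 s, in which the tool goes at most 50 mm and 8.59 degrees, less where a joint would pass 70% of its speed; a pose out of reach is approached as far as the arm can. A call with a gripper value outside its range is refused whole. The fingers move at their own pace and stop on an object; the grip force is fixed at half the most. Time passes only in rows, so rows that repeat a pose let the fingers close. It gives the time, the measured TCP pose, the force, the opening and the grip force at its end, in the units of the state.
- ctrl.get_state(): the state, without advancing time (a new reading comes with each control period).
- viewer.grab_frame(name): name is "scene" or "side" or "wrist"; returns a dict with "img" (480x640x3 uint8, red, green, blue), "fx", "fy", "cx", "cy" (pixels), "dist_coeffs" ([k1, k2, p1, p2, k3] as OpenCV has them; the pictures are not rectified), "R" (3x3) and "t" (3): a world point X has camera coordinates R X + t; the wrist camera has in their place "mount" (4x4, takes a point from camera to tool coordinates, whose origin is the TCP and whose axes are the flange's). Camera axes: x right, y down, z forward; pixel columns grow to the right and rows downward; lengths in m; the calibration is good to about 2 mm. A picture is of the moment at which its call begins: read the wrist's pose just before it. There is no depth.
- ctrl.finish_job(): hands the job in; it is judged then, once.
The state is a dict: "time": time; "q": joint angles; "qd": joint speeds; "effort": joint torques, N m; "ee_pos": TCP position; "eef_rot": TCP orientation; "wrist_force": force on the tool from outside, world axes, zero at the start; "wrist_torque": the same for the moment, N m; "grip_width": finger opening in m; "grasp_force": force on a finger pad.
Only numpy, scipy, OpenCV 4.12 (cv2) and the standard library are available. Lean on these libraries where they do the work, as an engineer would, in place of code of your own. Each camera call takes 0.05 s, during which the arm holds its last target. There are 200 camera calls.

### The job

Photograph the specimen carriers one after another under the overhead camera, in the order blue, yellow, red, leaving out any colour that is not there: set the carrier flat in the seat of the stage with its pointer facing the white mark, swing the spring clip fully onto its edge, and keep the gripper well back, some 15 cm or more, for at least two full seconds while the picture is taken. Then swing the clip about a quarter turn clear before you lift the carrier, lay the carrier flat in the white tray beside any others, and only then take the next. At the end all of them lie flat side by side in the tray, the clip is left swung clear, and the dish, the tape roll and the beaker are where they were.

Things in the scene. Friction and masses are not known exactly. Their poses are not given: they have to be found in the camera images.
- stage: green rectangular plate 170 x 110 x 12 mm, fixed to the bench; origin at the centre of its underside on the bench, x along its length (away from the robot at yaw 0), y along its width (left), z up. It holds a round seat, a white mark and the swinging clip
- seat (a point): centre of the floor of the stage's round seat (recess 67 mm across, 4 mm deep), 40 mm from the plate's centre on its -x side, 8 mm above the bench; its axes are the stage's
- mark (a point): white T-shaped mark on the plate's top, 44 mm from the seat's centre along the stage's +y; a carrier's pointer must face it
- clip (a joint): swing of the steel clip about its upright brass pivot screw (100 mm from the seat's centre along the stage's +x), rad. 0 = at its stop, fully on, pointing along the stage's -x with its foot 7 mm in from a carrier's edge; grows clockwise seen from above as the free end swings clear toward the stage's +y; 1.57 = pointing along +y; stop at 1.75; over 0.8 counts as clear. Stays where left
- clip_post (a point): orange upright thumb post of the clip, 12 mm in diameter, from 21 to 47 mm above the bench, 42 mm from the pivot screw toward the foot; the point lies on its axis 35 mm above the bench. Grip it from above, or push it, to swing the clip; takes some 3 N. The foot rides up over a carrier's edge by itself
- clip_foot (a point): lowest point of the clip's domed steel foot (16 mm wide sphere, its top 31 mm above the bench), 75 mm from the pivot screw at the clip's free end; 15 mm above the bench when free, so 1 mm below the top of a seated carrier
- clip_blade: sprung outer end of the clip with the domed foot; gives upward by up to 6 mm, pressing on a seated carrier with about 1.4 N; origin on the pivot axis, 15 mm above the bench, x along the clip back from foot to pivot, z up
- carrier_blue: round specimen carrier: metal disc 64 mm in diameter, 8 mm thick, about 150 g, with an upright blue grip rib on its middle (34 mm long along the carrier's x, 12 mm thick along y, its top 32 mm above the disc's underside); origin at the centre of the disc's underside, +x toward the pointer, z up; may be absent
- carrier_yellow: round specimen carrier: metal disc 64 mm in diameter, 8 mm thick, about 150 g, with an upright yellow grip rib on its middle (34 mm long along the carrier's x, 12 mm thick along y, its top 32 mm above the disc's underside); origin at the centre of the disc's underside, +x toward the pointer, z up; may be absent
- carrier_red: round specimen carrier: metal disc 64 mm in diameter, 8 mm thick, about 150 g, with an upright red grip rib on its middle (34 mm long along the carrier's x, 12 mm thick along y, its top 32 mm above the disc's underside); origin at the centre of the disc's underside, +x toward the pointer, z up; may be absent
- pointer_blue (a point): outer end of the blue painted pointer stripe on the blue carrier's disc, 29 mm from its centre along its +x, on the disc's top face
- pointer_yellow (a point): outer end of the yellow painted pointer stripe on the yellow carrier's disc, 29 mm from its centre along its +x, on the disc's top face
- pointer_red (a point): outer end of the red painted pointer stripe on the red carrier's disc, 29 mm from its centre along its +x, on the disc's top face
- tray: white open tray, fixed to the bench, 270 x 96 mm outside, 16 mm high, walls 4 mm thick, floor 4 mm thick; origin at the centre of its underside, long side along x; room for three carriers side by side, 80 mm apart
- petri_one: clear closed culture dish 58 mm across, 15 mm high, origin under its centre; leave it alone
- tape_white: white tape roll 62 mm across, 19 mm high, lying flat, origin under its centre; leave it alone
- beaker_50: small clear beaker 57 mm across, 60 mm high, origin under its centre; leave it alone
There are look-alikes about, which are no part of the job. Leave any green or purple look-alike of the carrier_red alone.

How it is judged:
By the outcome, as a careful person would: the job done as asked, in the order asked, and still so for the second after the job is handed in, with the robot touching nothing.
Of carrier_blue, carrier_yellow, carrier_red only 2 to 3 are there at a start; the rules pass over those that are not, and their reading is None.
At some moment in a run one of carrier_blue, carrier_yellow, carrier_red may be knocked a few centimetres aside while the robot is not near it.
Once in a run the grip may slacken for a moment while it holds something.
It also fails if it takes over 210 s, if anything falls off the work surface, if the arm or the gripper's body presses on something with over 40 N, if the wrist force passes 120 N, or if a joint passes its speed limit or range.

## Working session

There is one attempt and no reset: what is moved stays moved. The work goes in short steps, Python scripts to look and compute and a tool call to move; the robot and the scene stay as the last step left them, time stands still between calls to the robot, and variables do not carry over. Pictures are saved under pics/ and viewed, at most 14 in all, crops included, and the job is handed in when it is done.

Besides the shell and the picture viewer there is one more tool, called after "Emit:" as name(argument=value, ...), one argument or row to a line, values as JSON. play_rows: Moves the arm, as the interface text tells. Its arguments: {"type":"object","properties":{"increments":{"type":"array"}},"required":["increments"]}

```bash
ls; mkdir -p pics; python3 - <<'E'
from cell import ctrl, viewer
import cv2
s=ctrl.get_state(); print({k:s[k] for k in('time','ee_pos','eef_rot','grip_width')})
for n in('scene','side'):
    f=viewer.grab_frame(n); cv2.imwrite(f'pics/{n}0.png',f['img'][:,:,::-1])
    print(n,f['fx'],f['dist_coeffs'],f['R'],f['t'])
f=viewer.grab_frame('wrist');cv2.imwrite('pics/wrist0.png',f['img'][:,:,::-1]);print(f['mount'])
E
```

```text
pics
{'time': 0.0, 'ee_pos': array([0.22510003, 0.52841748, 0.23037233]), 'eef_rot': array([-6.28314198e-01, -3.07751317e+00,  2.99503891e-03]), 'grip_width': 0.0858626506772151}
scene 449.75029082044597 [-0.06134346  0.          0.          0.          0.        ] [[ 0.64662346 -0.76256381 -0.01935268]
 [-0.56155823 -0.45870183 -0.68865448]
 [ 0.51626587  0.4561678  -0.72483135]] [-0.30502604  0.34891168  0.62144635]
side 446.4914064522737 [0.02254532 0.         0.         0.         0.        ] [[-0.94365751 -0.33064277  0.01363296]
 [-0.14196845  0.3672786  -0.91921237]
 [ 0.29892383 -0.86935711 -0.39352605]] [0.51634132 0.1112514  0.79595843]
[[-1.65596505e-04 -9.61467537e-01 -2.74918440e-01  6.79945182e-02]
 [ 9.99999566e-01 -4.11126060e-04  8.35476612e-04 -3.03162659e-04]
 [-9.16309775e-04 -2.74918182e-01  9.61467188e-01 -1.43474555e-01]
 [ 0.00000000e+00  0.00000000e+00  0.00000000e+00  1.00000000e+00]]
```

View pics/scene0.png

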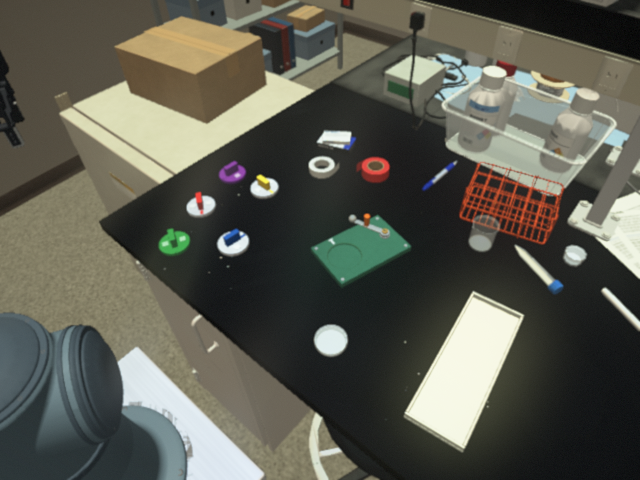

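View pics/side0.png

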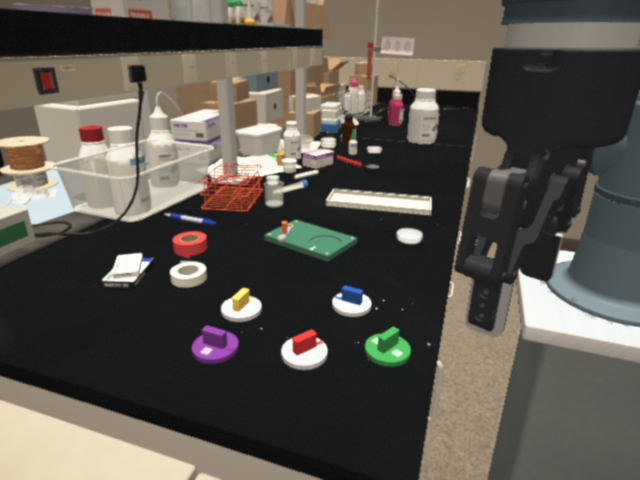

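Scene view: carriers are red (201,206), yellow (264,187), blue (233,242) on white discs. The look-alikes are green (174,242) and purple (232,172). Stage is at (361,250), tray at (465,370), dish at (331,340), tape at (322,166), beaker at (482,234).

```bash
cat > h.py <<'E'
import numpy as np, cv2
from scipy.spatial.transform import Rotation as Ro
from cell import ctrl, viewer
np.set_printoptions(precision=4,suppress=True)
def grab(n):
    s=ctrl.get_state(); f=viewer.grab_frame(n)
    f['K']=np.array([[f['fx'],0,f['cx']],[0,f['fy'],f['cy']],[0,0,1]]); f['D']=np.array(f['dist_coeffs'])
    if n=='wrist':
        M=np.array(f['mount']); T=np.eye(4); T[:3,:3]=Ro.from_rotvec(s['eef_rot']).as_matrix(); T[:3,3]=s['ee_pos']
        C=np.linalg.inv(T@M); f['R'],f['t']=C[:3,:3],C[:3,3]
    f['hsv']=cv2.cvtColor(f['img'],cv2.COLOR_RGB2HSV)
    return f
def cast(f,px,z):
    p=cv2.undistortPoints(np.array(px,float).reshape(-1,1,2),f['K'],f['D']).reshape(-1,2)
    d=np.c_[p,np.ones(len(p))]@f['R']; c=-f['R'].T@f['t']
    return (c+d*((z-c[2])/d[:,2])[:,None])[:,:2]
def proj(f,P):
    return cv2.projectPoints(np.array(P,float).reshape(-1,3),cv2.Rodrigues(np.array(f['R']))[0],np.array(f['t'],float),f['K'],f['D'])[0].reshape(-1,2)
H=dict(blue=[(100,110,50),(125,255,255)],yellow=[(20,100,100),(33,255,255)],red=[(0,140,90),(8,255,255)],green=[(60,70,40),(90,255,255)],
  orange=[(8,150,90),(17,255,255)],white=[(0,0,150),(179,60,255)],greenlook=[(50,140,60),(70,255,255)])
def blobs(f,c,amin=30):
    m=cv2.inRange(f['hsv'],*map(np.array,H[c]))
    if c=='red': m|=cv2.inRange(f['hsv'],np.array((173,140,90)),np.array((179,255,255)))
    cs=[x for x in cv2.findContours(m,cv2.RETR_EXTERNAL,cv2.CHAIN_APPROX_NONE)[0] if cv2.contourArea(x)>amin]
    return sorted(cs,key=cv2.contourArea,reverse=True)
def cen(c):
    m=cv2.moments(c); return np.array([m['m10']/m['m00'],m['m01']/m['m00']])
def rect(f,c,z):
    return cv2.minAreaRect((cast(f,c.reshape(-1,2),z)*1000).astype(np.float32))
def save(f,n,box=None,k=1):
    im=f['img'][:,:,::-1]
    if box: x,y,w,h=box; im=cv2.resize(im[y:y+h,x:x+w],None,fx=k,fy=k,interpolation=cv2.INTER_CUBIC)
    cv2.imwrite(f'pics/{n}.png',im)
def state():
    s=ctrl.get_state(); R=Ro.from_rotvec(s['eef_rot']).as_matrix()
    print('t',round(s['time'],2),'pos',s['ee_pos'],'toolx yaw',np.round(np.degrees(np.arctan2(R[1,0],R[0,0])),2),'z',R[:,2],'q',s['q'],'w',round(s['grip_width'],4),'g',s['grasp_force'])
    return s,R
def go(P,yaw=None,s=None):
    """row shift (cm, tool axes) and turn (rad) to reach TCP P pointing down with tool x at yaw (deg), from commanded~measured pose"""
    s=ctrl.get_state(); R=Ro.from_rotvec(s['eef_rot']).as_matrix()
    d=R.T@(np.array(P)-s['ee_pos'])*100
    if yaw is None: yaw=np.degrees(np.arctan2(R[1,0],R[0,0]))
    a=np.radians(yaw); x=np.array([np.cos(a),np.sin(a),0]); z=np.array([0,0,-1.]); G=np.c_[x,np.cross(z,x),z]
    print('shift',np.round(d,2),'turn',np.round(Ro.from_matrix(R.T@G).as_rotvec(),3))
E
python3 - <<'E'
from h import *
state()
for n in('scene','side'):
    f=grab(n); print(n)
    for c in('blue','yellow','red','orange'):
        for b in blobs(f,c,15)[:5]: 
            p=cen(b); print(c,p,cv2.contourArea(b),cast(f,[p],.025)[0])
    b=blobs(f,'green')[0]; print('stage',cen(b),rect(f,b,.012), cv2.boxPoints(rect(f,b,.012)))
    for b in blobs(f,'white',60)[:12]:
        p=cen(b); print('white',p,cv2.contourArea(b),rect(f,b,.008))
E
```

```text
t 0.15 pos [0.2251 0.5286 0.2306] toolx yaw 156.92 z [-0.0008 -0.0014 -1.    ] q [1.0577 0.3779 0.08   1.2744 0.     1.4605] w 0.0853 g 0.0
scene
blue [232.0587 236.1074] 150.5 [0.4175 0.2057]
blue [555.6654 286.5059] 127.5 [ 0.7079 -0.3502]
blue [427.2966 184.7008] 63.5 [ 0.8049 -0.0162]
blue [350.1589 143.155 ] 43.0 [0.8218 0.2186]
blue [449.6104 166.257 ] 41.5 [ 0.8963 -0.0217]
yellow [186.9668  44.1331] 3360.5 [0.9393 1.0442]
yellow [306.0588  11.8304] 198.5 [1.4173 0.9076]
yellow [262.7893 181.2594] 106.0 [0.5787 0.2823]
red [509.8408 206.0857] 4070.0 [ 0.8569 -0.1916]
red [374.0999 168.6469] 597.5 [0.7762 0.1112]
red [506.4726  66.8682] 67.0 [1.4649 0.0922]
red [198.5    198.1726] 56.0 [0.4474 0.3525]
red [273.2889  24.163 ] 45.0 [1.2495 0.9223]
orange [366.3614 217.9088] 47.5 [0.632  0.0261]
stage [358.4864 251.315 ] ((566.5926513671875, -8.617507934570312), (122.29088592529297, 180.11293029785156), 73.49214935302734) [[462.874  -41.6533]
 [635.5628 -92.8318]
 [670.3113  24.4183]
 [497.6225  75.5968]]
white [529.0976 126.0625] 12598.5 ((1239.6793212890625, -67.05450439453125),
[... 3264 characters left out ...]
0445251464844), 18.461585998535156)
white [423.9698 115.1751] 1153.0 ((608.9398193359375, -2261.53076171875), (169.59854125976562, 2369.402587890625), 6.850654125213623)
white [126.3832 267.9209] 799.0 ((842.72216796875, 236.58950805664062), (66.89762878417969, 114.14265441894531), 26.326322555541992)
white [303.6964 355.4313] 755.5 ((446.19049072265625, 357.79656982421875), (63.9327507019043, 59.92929458618164), 9.013975143432617)
white [187.4297 273.3092] 698.5 ((727.940185546875, 220.138427734375), (63.95657730102539, 96.47364807128906), 24.554771423339844)
white [241.1278 309.7161] 542.5 ((579.1011352539062, 289.13580322265625), (63.935455322265625, 64.95909881591797), 25.13988494873047)
```

```bash
python3 -c "
from h import *
go([.48,.27,.23],157)"
```

```text
shift [-33.58 -13.82   0.09] turn [-0.001 -0.    -0.001]
```

Emit:
play_rows(
  increments=[
    [8.5, [-8, -3.5, 0], [0, 0, 0]],
    [8.5, [-16, -7, 0], [0, 0, 0]],
    [8.5, [-24, -10, 0], [0, 0, 0]],
    [8.5, [-33.5, -13.8, 0], [0, 0, 0]],
    [8.5, [-33.5, -13.8, 0], [0, 0, 0]],
    [8.5, [-33.5, -13.8, 0], [0, 0, 0]],
    [8.5, [-33.5, -13.8, 0], [0, 0, 0]],
    [8.5, [-33.5, -13.8, 0], [0, 0, 0]],
    [8.5, [-33.5, -13.8, 0], [0, 0, 0]],
    [8.5, [-33.5, -13.8, 0], [0, 0, 0]],
  ],
)

```text
time: 1.25
ee_pos: [0.4787, 0.2713, 0.2312]
eef_rot: [-0.628, -3.077, -0.0]
wrist_force: [0.7, -0.1, -0.3]
grip_width: 0.0849
grasp_force: 0.0
```

```bash
cat >> h.py <<'E'
def carriers(f,cols=('blue','yellow','red')):
    out={}
    for c in cols:
        for b in blobs(f,c,40)[:5]:
            p=cen(b); w=cast(f,[p],.025)[0]; print(c,np.round(p),cv2.contourArea(b),w,[np.round(v,1) for v in rect(f,b,.032)])
    for b in blobs(f,'white',400)[:8]:
        P=(cast(f,b.reshape(-1,2),.008)*1000).astype(np.float32); (x,y),r=cv2.minEnclosingCircle(P); print('white',np.round(cen(b)),x,y,'r',r)
E
python3 - <<'E'
from h import *
state(); f=grab('wrist'); save(f,'w1'); carriers(f)
E
```

```text
t 1.25 pos [0.4787 0.2713 0.2312] toolx yaw 156.94 z [-0.0011  0.0005 -1.    ] q [0.3998 0.3269 0.0078 1.2525 0.0009 0.8023] w 0.0849 g 0.0
blue [241. 185.] 478.0 [0.421  0.2061] [array([424.7, 207.3]), array([14.6, 43. ]), np.float64(83.0)]
yellow [368. 294.] 459.5 [0.5821 0.2815] [array([578.5, 281.6]), array([33. , 19.7]), np.float64(87.1)]
red [383. 154.] 351.0 [0.4484 0.348 ] [array([447.9, 347.2]), array([34.1, 10.4]), np.float64(56.1)]
white [600. 237.] 691.5380859375 554.31884765625 r 197.0613250732422
white [584.  97.] 474.8537292480469 559.03955078125 r 62.1364860534668
white [380. 153.] 448.5040588378906 347.87750244140625 r 32.3525276184082
white [243. 182.] 419.55548095703125 205.90452575683594 r 32.378143310546875
white [367. 288.] 583.2031860351562 281.593505859375 r 32.568878173828125
white [364. 391.] 725.9384155273438 223.1612548828125 r 31.02509880065918
```

View pics/w1.png

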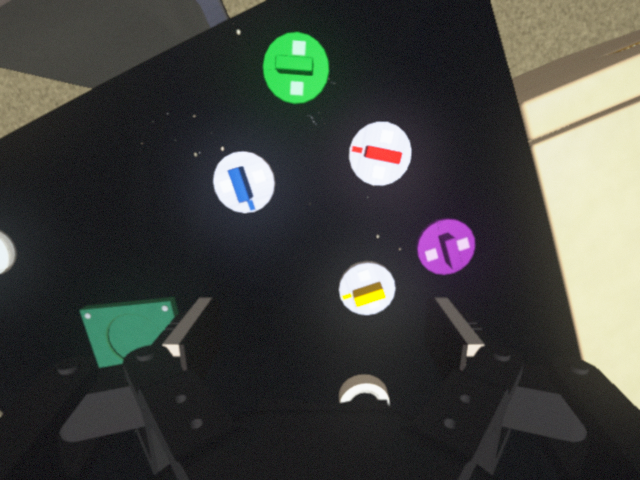

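Wrist view: blue disc (243,182) with stripe tip (251,208), red (380,153) with tip (353,150), yellow (367,289) with tip (342,297). Green (295,68) and purple (447,247) are coloured discs, so they are the look-alikes; the three true carriers have white metal discs.

```bash
cat >> h.py <<'E'
def carrier(f,c,near,z=.008,rad=.045):
    """centre (enclosing circle of white+colour px near the guess, on plane z) and yaw from stripe px"""
    m=cv2.inRange(f['hsv'],*map(np.array,H['white'])); mc=cv2.inRange(f['hsv'],*map(np.array,H[c]))
    if c=='red': mc|=cv2.inRange(f['hsv'],np.array((173,140,90)),np.array((179,255,255)))
    def pts(mm):
        y,x=np.nonzero(mm); q=cast(f,np.c_[x,y],z); return q[np.hypot(*(q-near).T)<rad]
    o,r=cv2.minEnclosingCircle((pts(m)*1000).astype(np.float32)); o=np.array(o)/1000
    q=pts(mc)-o; rr=np.hypot(*q.T); s=q[(rr>.0245)&(rr<.031)]; d=s.mean(0) if len(s) else [0,0]
    print(c,'centre',o,'r mm',round(r,1),'yaw',round(np.degrees(np.arctan2(d[1],d[0])),1),'n',len(s),'spread',np.round(s.std(0)*1000,1) if len(s) else '')
    return o
E
python3 - <<'E'
from h import *
f=grab('wrist')
for c,n in(('blue',[.4196,.2059]),('red',[.4485,.3479]),('yellow',[.583,.2816])): carrier(f,c,np.array(n))
save(f,'cropc',(200,110,260,220),3)
b=blobs(f,'green')[0];print(cen(b))
go([.42,.206,.14])
E
```

```text
blue centre [0.415  0.2056] r mm 36.6 yaw -7.6 n 29 spread [2.4 2.8]
red centre [0.4485 0.348 ] r mm 32.3 yaw -124.0 n 18 spread [1.4 1.1]
yellow centre [0.5833 0.2816] r mm 32.6 yaw -92.7 n 21 spread [1.6 1.6]
[293.3471  73.1032]
shift [ 2.78 -8.35  9.13] turn [ 0.    -0.001 -0.   ]
```

View pics/cropc.png

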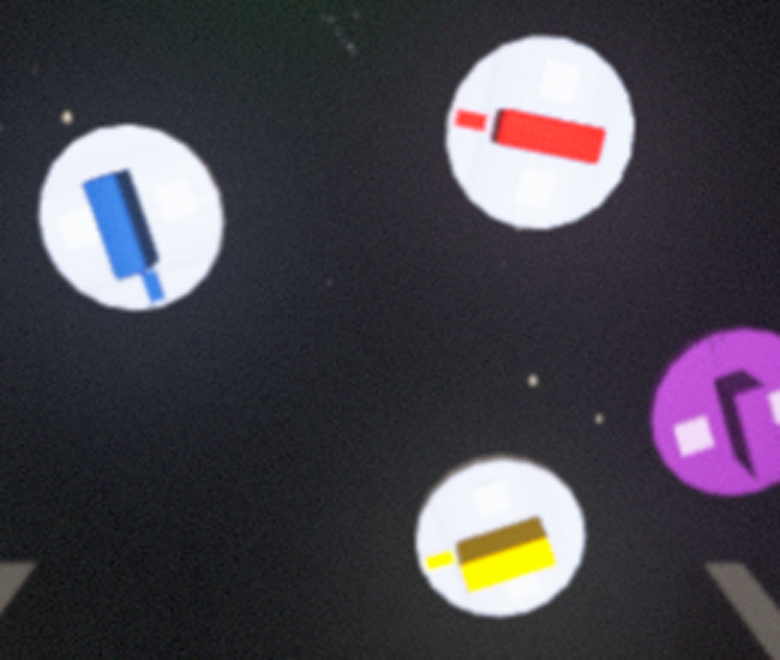

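Crop: blue (white disc, stripe down, not occluded), red and yellow confirmed as white-disc carriers. Purple's disc is itself purple, so it is a look-alike. Going over blue.

Emit:
play_rows(
  increments=[
    [8.5, [2.8, -4.5, 3], [0, 0, -0.14]],
    [8.5, [2.8, -8.3, 6], [0, 0, -0.28]],
    [8.5, [2.8, -8.3, 9.1], [0, 0, -0.28]],
    [8.5, [2.8, -8.3, 9.1], [0, 0, -0.28]],
    [8.5, [2.8, -8.3, 9.1], [0, 0, -0.28]],
    [8.5, [2.8, -8.3, 9.1], [0, 0, -0.28]],
  ],
)

```text
time: 1.95
ee_pos: [0.4233, 0.2071, 0.1425]
eef_rot: [0.19, 3.132, 0.003]
wrist_force: [0.4, 0.5, -1.3]
grip_width: 0.0848
grasp_force: 0.0
```

```bash
cat >> h.py <<'E'
def carrier(f,c,near,z=.008,rad=.05):
    m=cv2.inRange(f['hsv'],*map(np.array,H['white'])); mc=cv2.inRange(f['hsv'],*map(np.array,H[c]))
    if c=='red': mc|=cv2.inRange(f['hsv'],np.array((173,140,90)),np.array((179,255,255)))
    cs=cv2.findContours(m|mc,cv2.RETR_EXTERNAL,cv2.CHAIN_APPROX_NONE)[0]
    near=np.array(near); best=[x for x in cs if cv2.contourArea(x)>300 and np.hypot(*(cast(f,[cen(x)],z)[0]-near))<rad]
    if not best: print(c,'none near'); return
    b=max(best,key=cv2.contourArea); o,r=cv2.minEnclosingCircle((cast(f,b.reshape(-1,2),z)*1000).astype(np.float32)); o=np.array(o)/1000
    y,x=np.nonzero(mc); q=cast(f,np.c_[x,y],z)-o; rr=np.hypot(*q.T); s=q[(rr>.0245)&(rr<.031)]; d=s.mean(0) if len(s) else [0,0]
    a=np.arctan2(d[1],d[0]); t=s@[-np.sin(a),np.cos(a)] if len(s) else [0]
    print(c,'centre',o,'r mm',round(r,1),'yaw',round(np.degrees(a),1),'n',len(s),'halfwidth mm',np.round(np.ptp(t)*500,1)); return o
E
python3 - <<'E'
from h import *
state(); f=grab('wrist'); carrier(f,'blue',[.42,.206]); save(f,'wb')
b=blobs(f,'blue')[0]; print(rect(f,b,.032))
E
```

```text
t 1.95 pos [0.4233 0.2071 0.1425] toolx yaw 173.05 z [ 0.0041  0.0017 -1.    ] q [ 0.3201  0.2154 -0.3795  0.9715  0.0003  0.4413] w 0.0848 g 0.0
blue centre [0.4195 0.2059] r mm 32.7 yaw -7.2 n 29 halfwidth mm 1.7
((420.480712890625, 205.68661499023438), (10.538631439208984, 40.57477951049805), 82.63975524902344)
```

View pics/wb.png

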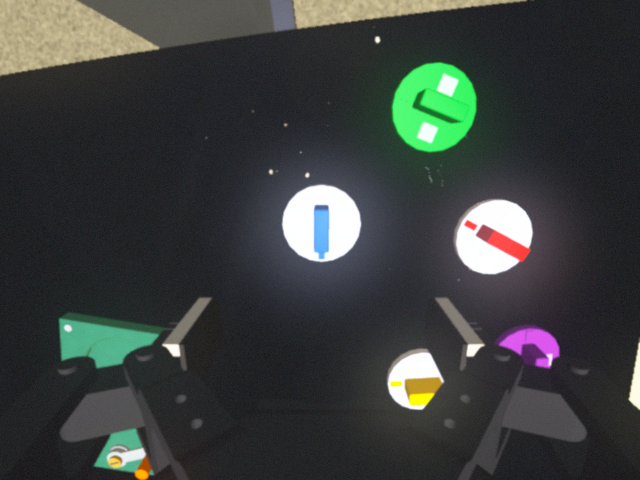

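Blue disc at (322,223), stripe tip (322,258); it is aligned with the tool and clear of its neighbours.

Emit:
play_rows(
  increments=[
    [6, [0.1, 0, 4], [0, 0, 0]],
    [6, [0.1, 0, 7], [0, 0, 0]],
    [6, [0.1, 0, 7], [0, 0, 0]],
    [6, [0.1, 0, 7], [0, 0, 0]],
  ],
)

```text
time: 2.4
ee_pos: [0.4212, 0.2061, 0.0715]
eef_rot: [0.192, 3.135, 0.001]
wrist_force: [-0.2, -0.5, -0.0]
grip_width: 0.0597
grasp_force: 0.0
```

```bash
python3 - <<'E'
from h import *
state();go([.4195,.2059,.012],172.8)
E
```

```text
t 2.4 pos [0.4212 0.2061 0.0715] toolx yaw 172.99 z [ 0.0009  0.0004 -1.    ] q [ 0.3197  0.2844 -0.4932  0.7922  0.0001  0.442 ] w 0.0597 g 0.0
shift [ 0.17 -0.05  5.95] turn [0.001 0.001 0.003]
```

Emit:
play_rows(
  increments=[
    [6, [0.17, -0.05, 3], [0, 0, 0]],
    [6, [0.17, -0.05, 5.9], [0, 0, 0]],
    [6, [0.17, -0.05, 5.9], [0, 0, 0]],
    [0, [0.17, -0.05, 5.9], [0, 0, 0]],
    [0, [0.17, -0.05, 5.9], [0, 0, 0]],
    [0, [0.17, -0.05, 5.9], [0, 0, 0]],
    [0, [0.17, -0.05, 5.9], [0, 0, 0]],
    [0, [0.17, -0.05, 5.9], [0, 0, 0]],
    [0, [0.17, -0.05, 4], [0, 0, 0]],
    [0, [0.17, -0.05, 0], [0, 0, 0]],
    [0, [0.17, -0.05, -5], [0, 0, 0]],
    [0, [0.17, -0.05, -9], [0, 0, 0]],
  ],
)

```text
time: 3.6
ee_pos: [0.4186, 0.2052, 0.1632]
eef_rot: [0.193, 3.134, 0.001]
wrist_force: [1.2, 0.1, -1.9]
grip_width: 0.0109
grasp_force: 59.2
```

```bash
python3 - <<'E'
from h import *
state()
a=np.radians(-16.5); go([.527-.08*np.cos(a)*0,.004+.0,.20],253.5)
E
```

```text
t 3.6 pos [0.4186 0.2052 0.1632] toolx yaw 172.96 z [ 0.0016  0.0006 -1.    ] q [ 0.3196  0.1924 -0.3518  1.025   0.0001  0.4425] w 0.0109 g 59.2238312959671
shift [-13.23 -18.64  -3.67] turn [-0.     0.002 -1.406]
```

```bash
python3 - <<'E'
from h import *
go([.55,.081,.18],253.5)
E
```

```text
shift [-14.57 -10.72  -1.66] turn [-0.     0.002 -1.406]
```

Emit:
play_rows(
  increments=[
    [0, [-1.5, -1, -0.6], [0, 0, -0.14]],
    [0, [-3, -2.2, -1.6], [0, 0, -0.28]],
    [0, [-4.5, -3.3, -1.6], [0, 0, -0.42]],
    [0, [-6, -4.4, -1.6], [0, 0, -0.56]],
    [0, [-7.5, -5.5, -1.6], [0, 0, -0.7]],
    [0, [-9, -6.6, -1.6], [0, 0, -0.84]],
    [0, [-10.5, -7.7, -1.6], [0, 0, -0.98]],
    [0, [-12, -8.8, -1.6], [0, 0, -1.12]],
    [0, [-13.5, -9.9, -1.6], [0, 0, -1.26]],
    [0, [-14.6, -10.7, -1.6], [0, 0, -1.4]],
    [0, [-14.6, -10.7, -1.6], [0, 0, -1.406]],
    [0, [-14.6, -10.7, -1.6], [0, 0, -1.406]],
  ],
)

```text
time: 4.8
ee_pos: [0.5498, 0.0812, 0.1764]
eef_rot: [1.876, -2.52, -0.001]
wrist_force: [0.0, 0.7, -1.8]
grip_width: 0.0108
grasp_force: 59.2
```

```bash
python3 - <<'E'
from h import *
state(); f=grab('wrist'); save(f,'ws')
b=blobs(f,'green')[0]; print(rect(f,b,.012), cv2.boxPoints(rect(f,b,.012)))
for b in blobs(f,'orange',15): print('orange',cen(b),cast(f,[cen(b)],.045))
carrier(f,'blue',ctrl.get_state()['ee_pos'][:2],z=.16)
E
```

```text
t 4.8 pos [0.5498 0.0812 0.1764] toolx yaw -106.65 z [-0.0006  0.0005 -1.    ] q [ 0.0323  0.3594 -0.0885  1.1235  0.0005 -1.2479] w 0.0108 g 59.20080900192261
((569.8970336914062, -9.39532470703125), (114.5778579711914, 177.4652557373047), 73.29325103759766) [[468.4409 -38.7577]
 [638.4151 -89.7743]
 [671.3532  19.9671]
 [501.379   70.9836]]
orange [221.6581 177.    ] [[0.6147 0.0153]]
blue centre [0.552  0.0834] r mm 36.4 yaw 72.2 n 73 halfwidth mm 7.1
```

View pics/ws.png

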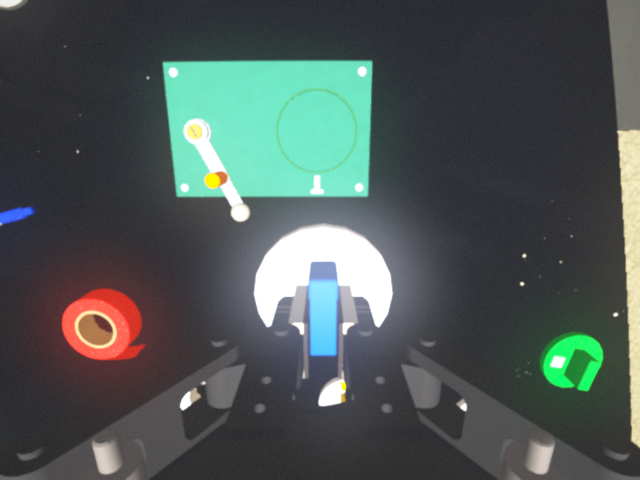

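The plate shows the seat ring at about (317,131), mark (317,185), pivot (197,131), post (217,179) and foot (240,212): the clip stands clear at about 1.1 rad. Blue is held at (323,300). Next, a precise ring and stage fit.

```bash
cat >> h.py <<'E'
def seatfit(f,guess=(.527,.004)):
    g=cv2.cvtColor(f['img'],cv2.COLOR_RGB2GRAY); hat=cv2.morphologyEx(g,cv2.MORPH_BLACKHAT,np.ones((9,9),np.uint8))
    y,x=np.nonzero(hat>10); q=cast(f,np.c_[x,y],.012); r=np.hypot(*(q-guess).T); q=q[(r>.026)&(r<.042)]
    o=np.array(guess)
    for k in range(8):
        A=np.c_[2*q,np.ones(len(q))]; s=np.linalg.lstsq(A,(q**2).sum(1),rcond=None)[0]; o=s[:2]; R=np.sqrt(s[2]+o@o)
        e=np.abs(np.hypot(*(q-o).T)-R); q=q[e<max(.0012,2*e.std())]
    print('seat',o,'R',R,'n',len(q)); return o
E
python3 - <<'E'
from h import *
state(); f=grab('wrist'); o=seatfit(f)
m=cv2.inRange(f['hsv'],np.array((0,0,150)),np.array((179,70,255)))
P=[]
for c in cv2.findContours(m,cv2.RETR_EXTERNAL,cv2.CHAIN_APPROX_NONE)[0]:
    p=cen(c) if cv2.contourArea(c)>5 else None
    if p is not None and 160<p[0]<380 and 50<p[1]<225: w=cast(f,[p],.012)[0]; print(p,cv2.contourArea(c),w); 
E
```

```text
t 4.85 pos [0.5495 0.0816 0.1764] toolx yaw -106.6 z [-0.0008  0.0005 -1.    ] q [ 0.0329  0.3591 -0.089   1.1234  0.0005 -1.2482] w 0.0107 g 59.20061409473419
seat [0.5338 0.003 ] R 0.03356822702858572 n 533
[358.2115 187.    ] 52.0 [0.5118 0.0587]
[183.862  186.9158] 49.5 [0.6599 0.0142]
[316.1107 185.4204] 134.0 [0.547  0.0468]
[213.9547 163.6729] 1622.0 [0.6268 0.0031]
[172.4113  71.5887] 62.0 [ 0.6328 -0.0762]
[361.2747  70.7307] 62.5 [ 0.4847 -0.0319]
```

```bash
cat >> h.py <<'E'
def inhand(f,z0=.0125):
    """held disc centre in tool xy (mm) from the front part of its outline (underside edge)"""
    s,R=state(); z=s['ee_pos'][2]-z0
    m=cv2.inRange(f['hsv'],np.array((0,0,110)),np.array((179,110,255)))
    p=s['ee_pos']+R@[.02,.02,.008]; u=proj(f,[p])[0]
    cs=cv2.findContours(m,cv2.RETR_EXTERNAL,cv2.CHAIN_APPROX_NONE)[0]
    c=max([c for c in cs if cv2.pointPolygonTest(c,tuple(map(float,u)),True)>-8],key=cv2.contourArea).reshape(-1,2)
    q=(cast(f,c,z)-s['ee_pos'][:2])@R[:2,:2]*1000
    q=q[(q[:,0]>10)&(np.hypot(*q.T)>26)]
    A=np.c_[2*q,np.ones(len(q))]; v=np.linalg.lstsq(A,(q**2).sum(1),rcond=None)[0]
    x0=np.mean(q[:,0]-np.sqrt(np.maximum(0,32**2-(q[:,1]-v[1])**2)))
    print('free fit',v[:2],'R',np.sqrt(v[2]+v[:2]@v[:2]),'R=32 fit x',x0,'n',len(q),'max x',q[:,0].max())
E
python3 - <<'E'
from h import *
f=grab('wrist'); inhand(f)
go([.5338,.003,.05],253.3)
E
```

```text
t 4.95 pos [0.5495 0.0817 0.1764] toolx yaw -106.52 z [-0.0005  0.0003 -1.    ] q [ 0.0333  0.3589 -0.0892  1.1232  0.0003 -1.2493] w 0.0107 g 59.20097887516022
free fit [ 44.7916 -16.225 ] R 32.21314002895229 R=32 fit x 29.74745022622151 n 1052 max x 81.14458809193705
shift [ 7.99 -0.74 12.64] turn [0.001 0.    0.003]
```

```bash
sed -i 's/np.array((0,0,110)),np.array((179,110,255))/np.array((0,0,140)),np.array((179,70,255))/; s/(np.hypot(\*q.T)>26)\]/(np.hypot(*q.T)>27)\&(np.hypot(*q.T)<37)]/' h.py; python3 - <<'E'
from h import *
f=grab('wrist'); inhand(f)
E
```

```text
t 5.0 pos [0.5496 0.0817 0.1764] toolx yaw -106.5 z [-0.0003  0.0002 -1.    ] q [ 0.0332  0.3589 -0.0891  1.123   0.0002 -1.2496] w 0.0108 g 59.201306104660034
free fit [ 1.7056 -1.4148] R 32.901808860367474 R=32 fit x 3.282036421596543 n 159 max x 35.05282125748904
```

Emit:
play_rows(
  increments=[
    [0, [4, -0.4, 4], [0, 0, 0]],
    [0, [8, -0.75, 8], [0, 0, 0.003]],
    [0, [8, -0.75, 12.5], [0, 0, 0.003]],
    [0, [8, -0.75, 12.5], [0, 0, 0.003]],
    [0, [8, -0.75, 12.5], [0, 0, 0.003]],
    [0, [8, -0.75, 12.5], [0, 0, 0.003]],
  ],
)

```text
time: 5.6
ee_pos: [0.5366, 0.0029, 0.0534]
eef_rot: [-1.876, 2.517, -0.003]
wrist_force: [0.4, -0.0, -1.2]
grip_width: 0.0107
grasp_force: 59.3
```

```bash
python3 - <<'E'
from h import *
state(); go([.5338,.003,.0205],253.3)
E
```

```text
t 5.6 pos [0.5366 0.0029 0.0534] toolx yaw -106.6 z [ 0.0034  0.     -1.    ] q [-0.113   0.4208 -0.3405  0.8062  0.0004 -1.3941] w 0.0107 g 59.256917238235474
shift [0.08 0.28 3.29] turn [-0.003  0.001  0.002]
```

Emit:
play_rows(
  increments=[
    [0, [0, 0, 0], [0, 0, 0]],
    [0, [0, 0, 0], [0, 0, 0]],
  ],
)

```text
time: 5.8
ee_pos: [0.5368, 0.0027, 0.0534]
eef_rot: [-1.876, 2.516, -0.004]
wrist_force: [0.3, 0.4, -2.6]
grip_width: 0.0104
grasp_force: 59.3
```

```bash
python3 - <<'E'
from h import *
s,R=state(); f=grab('wrist'); go([.5338,.003,.0205],253.3)
m=cv2.inRange(f['hsv'],*map(np.array,H['blue']))
for b in blobs(f,'blue',100)[:2]:
    P=(cast(f,b.reshape(-1,2),s['ee_pos'][2]+.0195)-s['ee_pos'][:2])@R[:2,:2]*1000
    print('blue top tool mm',P.min(0),P.max(0),cen(b))
inhand(f); save(f,'ws2')
E
```

```text
t 5.8 pos [0.5368 0.0027 0.0534] toolx yaw -106.59 z [ 0.0042 -0.0003 -1.    ] q [-0.1132  0.4205 -0.3408  0.8052  0.0002 -1.3944] w 0.0104 g 59.26016449928284
shift [0.04 0.27 3.25] turn [-0.003  0.001  0.002]
blue top tool mm [-14.2198  -7.3009] [20.2921  4.3969] [322.8657 316.7534]
t 5.85 pos [0.5364 0.0027 0.053 ] toolx yaw -106.6 z [ 0.0034 -0.0002 -1.    ] q [-0.1134  0.4209 -0.3416  0.805   0.0001 -1.3944] w 0.0107 g 59.260180592536926
free fit [ 1.0888 -2.0285] R 32.68680113056943 R=32 fit x 2.212954730330025 n 156 max x 33.79844319715058
```

View pics/ws2.png

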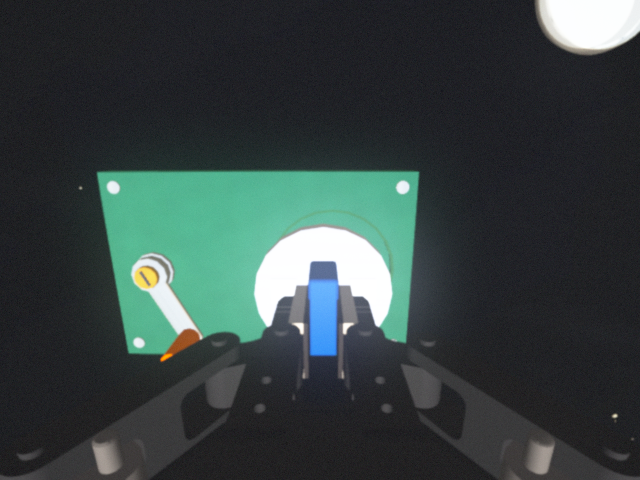

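```bash
python3 - <<'E'
from h import *
s,R=state(); f=grab('wrist')
m=cv2.inRange(f['hsv'],np.array((0,0,150)),np.array((179,70,255)))
old=np.array([[.6328,-.0762],[.4847,-.0319],[.6599,.0142]])
for c in cv2.findContours(m,cv2.RETR_EXTERNAL,cv2.CHAIN_APPROX_NONE)[0]:
    if cv2.contourArea(c)>20:
        w=cast(f,[cen(c)],.012)[0]; d=np.hypot(*(old-w).T)
        if d.min()<.012: print(cen(c),w,'diff tool mm',(w-old[d.argmin()])@R[:2,:2]*1000)
E
```

```text
t 5.85 pos [0.5364 0.0027 0.053 ] toolx yaw -106.6 z [ 0.0034 -0.0002 -1.    ] q [-0.1134  0.4209 -0.3416  0.805   0.0001 -1.3944] w 0.0107 g 59.260180592536926
[137.6552 342.8889] [0.6604 0.0149] diff tool mm [-0.7646 -0.2682]
[401.6435 187.3218] [ 0.4845 -0.0314] diff tool mm [-0.3873  0.2862]
[111.912 187.492] [ 0.6331 -0.0759] diff tool mm [-0.3541 -0.1973]
```

```bash
python3 - <<'E'
from h import *
s,R=state(); im=cv2.imread('pics/ws2.png'); f=grab('wrist')
print(im[255:360:3,322].tolist())
for y in (262,279,355):
  for z in(.0195,.021): print(y,z,(cast(f,[[323,y]],s['ee_pos'][2]+z)[0]-s['ee_pos'][:2])@R[:2,:2]*1000)
print(proj(f,[s['ee_pos']+R@[-.017,0,-.0195],s['ee_pos']+R@[.017,0,-.0195],s['ee_pos']+R@[.032,0,.0125],s['ee_pos']+R@[.032,0,.0045]]))
E
```

```text
t 5.9 pos [0.536  0.0026 0.0526] toolx yaw -106.61 z [ 0.0026 -0.0002 -1.    ] q [-0.1136  0.4212 -0.3422  0.8049  0.0001 -1.3945] w 0.0104 g 59.26017165184021
[[255, 254, 254], [255, 254, 254], [206, 174, 162], [147, 111, 94], [148, 110, 92], [146, 110, 92], [149, 114, 94], [147, 109, 91], [195, 127, 94], [249, 168, 101], [253, 182, 105], [253, 182, 106], [253, 178, 103], [253, 177, 102], [253, 177, 100], [252, 174, 96], [252, 173, 97], [252, 171, 93], [252, 170, 90], [252, 170, 90], [251, 165, 85], [252, 166, 82], [252, 166, 83], [251, 164, 81], [251, 159, 74], [251, 160, 77], [251, 162, 77], [251, 157, 67], [250, 155, 65], [250, 154, 65], [250, 154, 62], [249, 151, 60], [249, 152, 59], [235, 131, 54], [71, 53, 51]]
262 0.0195 [26.7582 -1.4806]
262 0.021 [27.2821 -1.476 ]
279 0.0195 [19.8632 -1.4809]
279 0.021 [20.4706 -1.4762]
355 0.0195 [-13.7289  -1.4818]
355 0.021 [-12.715   -1.4772]
[[326.6964 361.8309]
 [326.9657 285.8805]
 [326.3474 228.4292]
 [326.5056 232.7299]]
```

```bash
python3 - <<'E'
from h import *
go([.5334,.0068,.030],253.3)
E
```

```text
shift [-0.35  0.34  2.22] turn [-0.002  0.     0.001]
```

Emit:
play_rows(
  increments=[
    [0, [-0.36, 0.16, 1], [0, 0, 0]],
    [0, [-0.36, 0.16, 2.1], [0, 0, 0]],
    [0, [-0.36, 0.16, 2.1], [0, 0, 0]],
    [0, [-0.36, 0.16, 2.1], [0, 0, 0]],
    [0, [-0.36, 0.16, 2.1], [0, 0, 0]],
    [0, [-0.36, 0.16, 2.1], [0, 0, 0]],
    [0, [-0.36, 0.16, 2.1], [0, 0, 0]],
    [0, [-0.36, 0.16, 2.1], [0, 0, 0]],
  ],
)

```text
time: 6.75
ee_pos: [0.5345, 0.0061, 0.0306]
eef_rot: [-1.876, 2.519, -0.0]
wrist_force: [0.7, 0.8, -1.4]
grip_width: 0.0108
grasp_force: 59.4
```

```bash
python3 - <<'E'
from h import *
state();go([.5334,.0068,.021],253.3)
E
```

```text
t 6.75 pos [0.5345 0.0061 0.0306] toolx yaw -106.65 z [ 0.0006  0.     -1.    ] q [-0.1073  0.4457 -0.3703  0.7543  0.0001 -1.3874] w 0.0108 g 59.350871443748474
shift [-0.03  0.13  0.95] turn [-0.001  0.     0.001]
```

Emit:
play_rows(
  increments=[
    [0, [-0.04, 0.1, 0.2], [0, 0, 0]],
    [0, [-0.04, 0.1, 0.4], [0, 0, 0]],
    [0, [-0.04, 0.1, 0.5], [0, 0, 0]],
    [0, [-0.04, 0.1, 0.6], [0, 0, 0]],
    [0, [-0.04, 0.1, 0.7], [0, 0, 0]],
    [0, [-0.04, 0.1, 0.7], [0, 0, 0]],
    [0, [-0.04, 0.1, 0.7], [0, 0, 0]],
  ],
)

```text
time: 7.45
ee_pos: [0.5335, 0.0069, 0.0233]
eef_rot: [-1.876, 2.52, 0.0]
wrist_force: [0.5, -0.6, -1.3]
grip_width: 0.0111
grasp_force: 59.4
```

```bash
python3 - <<'E'
from h import *
s,R=state();go([.5334,.0068,.021],253.3); print(s['wrist_force'],s['wrist_torque'])
E
```

```text
t 7.45 pos [0.5335 0.0069 0.0233] toolx yaw -106.65 z [ 0.      0.0001 -1.    ] q [-0.1061  0.4532 -0.3808  0.7368  0.0001 -1.3863] w 0.0111 g 59.35070514678955
shift [0.01 0.   0.23] turn [-0.     0.     0.001]
[ 0.5273 -0.5928 -1.2639] [-0.0104 -0.0413  0.0143]
```

No contact yet; keep lowering slowly.

Emit:
play_rows(
  increments=[
    [0, [0, 0, 0.1], [0, 0, 0]],
    [0, [0, 0, 0.2], [0, 0, 0]],
    [0, [0, 0, 0.3], [0, 0, 0]],
    [0, [0, 0, 0.3], [0, 0, 0]],
    [0, [0, 0, 0.3], [0, 0, 0]],
  ],
)

```text
time: 7.95
ee_pos: [0.5335, 0.0068, 0.0211]
eef_rot: [-1.876, 2.519, -0.001]
wrist_force: [-3.3, -0.1, 6.2]
grip_width: 0.0105
grasp_force: 60.4
```

```bash
python3 - <<'E'
from h import *
s,R=state(); print(s['wrist_force'],s['wrist_torque']); f=grab('wrist'); save(f,'ws3',(230,180,190,180),3)
E
```

```text
t 7.95 pos [0.5335 0.0068 0.0211] toolx yaw -106.65 z [ 0.0006 -0.0001 -1.    ] q [-0.1061  0.4556 -0.3835  0.7311 -0.     -1.3863] w 0.0105 g 60.37753343582153
[-3.2625 -0.1086  6.2439] [0.0214 0.4828 0.01  ]
```

View pics/ws3.png

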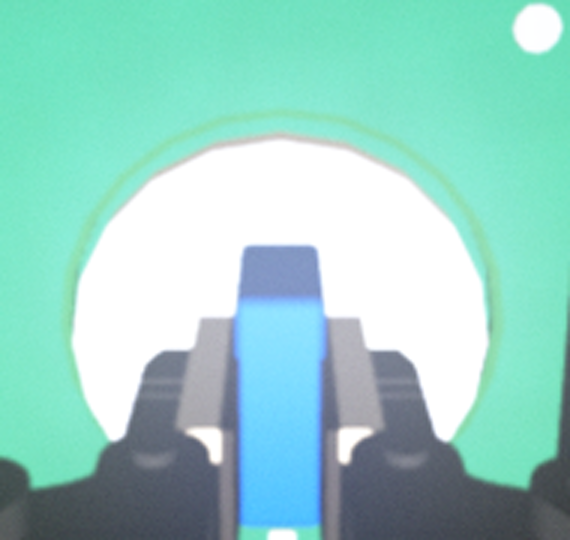

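Contact (about 7 N). The disc's front gap to the ring is about 3 mm and the left gap about 0, so it sits too far back. Nudge +x by 1.5 mm and lower again.

Emit:
play_rows(
  increments=[
    [0, [0, 0, -0.15], [0, 0, 0]],
    [0, [0.15, 0.05, -0.15], [0, 0, 0]],
    [0, [0.15, 0.05, -0.15], [0, 0, 0]],
    [0, [0.15, 0.05, 0], [0, 0, 0]],
    [0, [0.15, 0.05, 0.1], [0, 0, 0]],
    [0, [0.15, 0.05, 0.1], [0, 0, 0]],
    [0, [0.15, 0.05, 0.1], [0, 0, 0]],
  ],
)

```text
time: 8.7
ee_pos: [0.5325, 0.0054, 0.0211]
eef_rot: [-1.876, 2.52, -0.001]
wrist_force: [-6.0, -1.3, 16.4]
grip_width: 0.0106
grasp_force: 61.8
```

```bash
python3 - <<'E'
from h import *
s,R=state(); print(s['wrist_force'],s['wrist_torque'])
E
```

```text
t 8.7 pos [0.5325 0.0054 0.0211] toolx yaw -106.65 z [ 0.0006 -0.0004 -1.    ] q [-0.1088  0.4538 -0.3867  0.7297 -0.0003 -1.3889] w 0.0106 g 61.82694375514984
[-6.0428 -1.2904 16.3515] [ 0.1443  1.2449 -0.0428]
```

Depth matches the seat floor (0.0211 − 0.0131 ≈ 8 mm). Release and check.

Emit:
play_rows(
  increments=[
    [0, [0, 0, -0.1], [0, 0, 0]],
    [3.5, [0, 0, -0.1], [0, 0, 0]],
    [3.5, [0, 0, -0.1], [0, 0, 0]],
    [3.5, [0, 0, -0.1], [0, 0, 0]],
    [3.5, [0, 0, -0.1], [0, 0, 0]],
    [3.5, [0, 0, -4], [0, 0, 0]],
    [3.5, [0, 0, -8], [0, 0, 0]],
    [3.5, [0, 0, -11], [0, 0, 0]],
    [3.5, [0, 0, -11], [0, 0, 0]],
    [3.5, [0, 0, -11], [0, 0, 0]],
  ],
)

```text
time: 9.7
ee_pos: [0.5332, 0.0055, 0.1298]
eef_rot: [-1.876, 2.518, -0.002]
wrist_force: [-1.3, -0.1, -0.4]
grip_width: 0.0353
grasp_force: 0.0
```

```bash
python3 - <<'E'
from h import *
s,R=state(); f=grab('wrist'); carrier(f,'blue',[.5338,.003],z=.016); seatfit(f,(.5338,.003)); save(f,'ws4',(200,100,400,300),2)
for b in blobs(f,'orange',15): print('orange',cen(b),cv2.contourArea(b),cast(f,[cen(b)],.047))
E
```

```text
t 9.7 pos [0.5332 0.0055 0.1298] toolx yaw -106.65 z [ 0.0019 -0.0001 -1.    ] q [-0.1088  0.3443 -0.2369  0.9878  0.0001 -1.389 ] w 0.0353 g 0.0
blue centre [0.5333 0.0023] r mm 33.0 yaw 0.0 n 0 halfwidth mm 0
seat [0.5584 0.0204] R 0.020871300045621835 n 35
orange [218.0573 285.3662] 157.0 [[0.6135 0.0092]]
```

View pics/ws4.png

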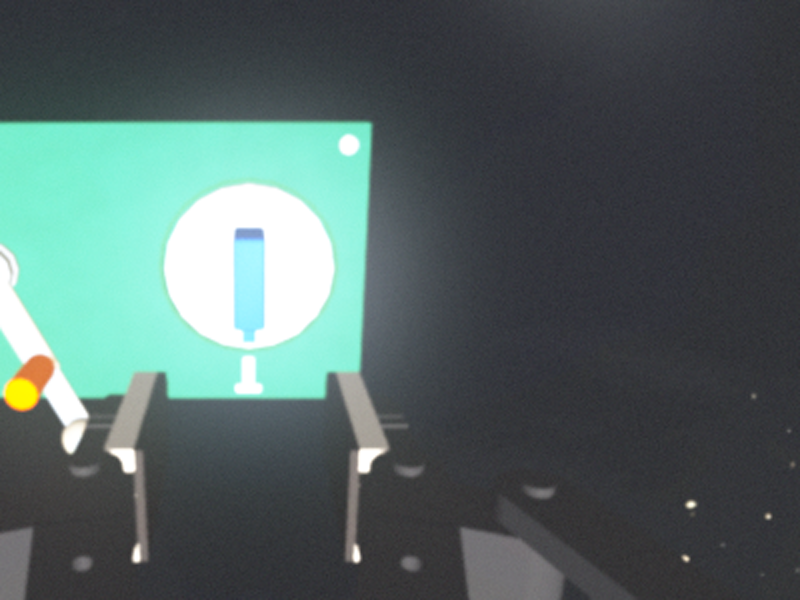

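Blue is seated concentric with the stripe (448,~268 full-frame) facing the mark. Post top is at about (211,296).

```bash
python3 - <<'E'
from h import *
s,R=state(); f=grab('wrist')
yb=np.array([-.958,.287])*.00145
seat=np.array([.5324,.0034]); ex=np.array([np.cos(np.radians(-16.7)),np.sin(np.radians(-16.7))]); ey=np.array([-ex[1],ex[0]])
piv=seat+.1*ex
p=cast(f,[[211,296]],.047)[0]+yb; d=p-piv; print('post',p,'piv',piv,'dist',np.hypot(*d),'angle',np.arctan2(d@ey,-d@ex))
th=np.arctan2(d@ey,-d@ex); 
for t in (th,0,1.4): q=piv+.042*(-np.cos(t)*ex+np.sin(t)*ey); print(t,q)
q=piv+.042*(-np.cos(th)*ex+np.sin(th)*ey); go([*q,.075],298.3)
E
```

```text
t 9.75 pos [0.5321 0.0056 0.1286] toolx yaw -106.65 z [-0.0007  0.0002 -1.    ] q [-0.1087  0.3453 -0.2386  0.9877  0.0001 -1.3889] w 0.0349 g 0.0
post [0.6181 0.0155] piv [ 0.6282 -0.0253] dist 0.042032854356342186 angle 1.0364990633030498
1.0364990633030498 [0.6181 0.0154]
0 [ 0.588  -0.0133]
1.4 [0.6332 0.0164]
shift [-3.42 -8.04  5.27] turn [ 0.002  0.001 -0.784]
```

Emit:
play_rows(
  increments=[
    [3.5, [-1, -2, 0.5], [0, 0, -0.14]],
    [3.5, [-1.8, -4, 1.5], [0, 0, -0.28]],
    [3.5, [-2.6, -6, 2.5], [0, 0, -0.42]],
    [3.5, [-3.4, -8, 3.5], [0, 0, -0.56]],
    [3.5, [-3.4, -8, 4.5], [0, 0, -0.7]],
    [3.5, [-3.4, -8, 5.2], [0, 0, -0.784]],
    [3.5, [-3.4, -8, 5.2], [0, 0, -0.784]],
    [3.5, [-3.4, -8, 5.2], [0, 0, -0.784]],
    [3.5, [-3.4, -8, 5.2], [0, 0, -0.784]],
  ],
)

```text
time: 10.7
ee_pos: [0.6187, 0.0152, 0.0772]
eef_rot: [2.696, -1.613, -0.001]
wrist_force: [-0.4, 0.2, 0.4]
grip_width: 0.0352
grasp_force: 0.0
```

```bash
python3 - <<'E'
from h import *
s,R=state(); go([.6181,.0154,.029],298.3)
E
```

```text
t 10.7 pos [0.6187 0.0152 0.0772] toolx yaw -61.8 z [-0.0004  0.0001 -1.    ] q [-0.0779  0.5474 -0.0591  0.9647  0.0001 -2.1409] w 0.0352 g 0.0
shift [-0.04  0.04  4.82] turn [ 0.     0.    -0.002]
```

Emit:
play_rows(
  increments=[
    [3.5, [-0.04, 0.04, 2.5], [0, 0, 0]],
    [3.5, [-0.04, 0.04, 4.7], [0, 0, 0]],
    [3.5, [-0.04, 0.04, 4.7], [0, 0, 0]],
    [3.5, [-0.04, 0.04, 4.7], [0, 0, 0]],
    [3.5, [-0.04, 0.04, 4.7], [0, 0, 0]],
    [0.6, [-0.04, 0.04, 4.7], [0, 0, 0]],
    [0.6, [-0.04, 0.04, 4.7], [0, 0, 0]],
    [0.6, [-0.04, 0.04, 4.7], [0, 0, 0]],
    [0.6, [-0.04, 0.04, 4.7], [0, 0, 0]],
    [0.6, [-0.04, 0.04, 4.7], [0, 0, 0]],
  ],
)

```text
time: 11.7
ee_pos: [0.6195, 0.0155, 0.0317]
eef_rot: [-2.695, 1.611, -0.003]
wrist_force: [-0.4, 1.1, 5.4]
grip_width: 0.0091
grasp_force: 58.6
```

```bash
cat >> h.py <<'E'
SEAT=np.array([.5324,.0034]); EX=np.array([np.cos(np.radians(-16.7)),np.sin(np.radians(-16.7))]); EY=np.array([-EX[1],EX[0]]); PIV=SEAT+.1*EX
def post(t): return PIV+.042*(-np.cos(t)*EX+np.sin(t)*EY)
def swing(a,b,n=8):
    s,R=state(); print(s['wrist_force'])
    for t in np.linspace(a,b,n+1)[1:]: print(round(t,2),np.round((post(t)-post(a))@R[:2,:2]*100,2))
    d=s['ee_pos'][:2]-PIV; print('angle now',np.arctan2(d@EY,-d@EX),'dist',np.hypot(*d))
E
python3 - <<'E'
from h import *
swing(1.04,-.03)
E
```

```text
t 11.7 pos [0.6195 0.0155 0.0317] toolx yaw -61.72 z [ 0.0026  0.0003 -1.    ] q [-0.0775  0.5879 -0.1181  0.8623  0.0004 -2.1418] w 0.0091 g 58.648163080215454
[-0.4097  1.133   5.3637]
0.91 [-0.1   0.55]
0.77 [-0.13  1.11]
0.64 [-0.09  1.67]
0.5 [0.03 2.22]
0.37 [0.22 2.75]
0.24 [0.48 3.25]
0.1 [0.8 3.7]
-0.03 [1.19 4.11]
angle now 1.0695712228039096 dist 0.04179739876251749
```

Emit:
play_rows(
  increments=[
    [0.6, [-0.1, 0.55, 0], [0, 0, 0]],
    [0.6, [-0.13, 1.11, 0], [0, 0, 0]],
    [0.6, [-0.09, 1.67, 0], [0, 0, 0]],
    [0.6, [0.03, 2.22, 0], [0, 0, 0]],
    [0.6, [0.22, 2.75, 0], [0, 0, 0]],
    [0.6, [0.48, 3.25, 0], [0, 0, 0]],
    [0.6, [0.8, 3.7, 0], [0, 0, 0]],
    [0.6, [1.15, 4.1, 0], [0, 0, 0]],
    [0.6, [1.3, 4.25, 0], [0, 0, 0]],
    [0.6, [1.3, 4.25, 0], [0, 0, 0]],
    [0.6, [1.3, 4.25, 0], [0, 0, 0]],
  ],
)

```text
time: 12.8
ee_pos: [0.5856, -0.0098, 0.0312]
eef_rot: [-2.69, 1.601, 0.012]
wrist_force: [-3.8, 16.4, 11.4]
grip_width: 0.009
grasp_force: 61.6
```

```bash
python3 - <<'E'
from h import *
swing(0,1.5)
E
```

```text
t 12.8 pos [ 0.5856 -0.0098  0.0312] toolx yaw -61.51 z [-0.0011  0.0133 -0.9999] q [-0.132   0.5331 -0.2179  0.8227  0.013  -2.2   ] w 0.009 g 61.58970057964325
[-3.8316 16.4203 11.4047]
0.19 [-0.5  -0.61]
0.38 [-0.88 -1.3 ]
0.56 [-1.12 -2.05]
0.75 [-1.22 -2.83]
0.94 [-1.17 -3.61]
1.12 [-0.98 -4.37]
1.31 [-0.64 -5.08]
1.5 [-0.18 -5.72]
angle now 0.058881030605599814 dist 0.04528544344619397
```

Emit:
play_rows(
  increments=[
    [3.5, [0, 0, 0], [0, 0, 0]],
    [3.5, [0, 0, 0], [0, 0, 0]],
    [3.5, [0, 0, 0], [0, 0, 0]],
    [3.5, [0, 0, -4], [0, 0, 0]],
    [3.5, [0, 0, -9], [0, 0, 0]],
    [3.5, [0, 0, -14], [0, 0, 0]],
    [3.5, [0, 0, -18], [0, 0, 0]],
    [3.5, [0, 0, -18], [0, 0, 0]],
  ],
)

```text
time: 13.6
ee_pos: [0.591, -0.0173, 0.2172]
eef_rot: [-2.692, 1.61, -0.018]
wrist_force: [0.3, 0.4, 1.1]
grip_width: 0.0353
grasp_force: 0.0
```

```bash
cat >> h.py <<'E'
def postang(f,save_=None):
    m=cv2.inRange(f['hsv'],np.array((6,130,120)),np.array((28,255,255))); s=ctrl.get_state(); R=Ro.from_rotvec(s['eef_rot']).as_matrix()
    for c in cv2.findContours(m,cv2.RETR_EXTERNAL,cv2.CHAIN_APPROX_NONE)[0]:
        if cv2.contourArea(c)<20: continue
        for z in(.047,.022):
            p=cast(f,[cen(c)],z)[0]+R[:2,1]*.00145; d=p-PIV
            if np.hypot(*d)<.06: print('post?',cen(c),cv2.contourArea(c),'z',z,p,'dist',np.hypot(*d),'ang',np.arctan2(d@EY,-d@EX))
E
python3 - <<'E'
from h import *
s,R=state(); f=grab('wrist'); postang(f); carrier(f,'blue',[.5338,.003],z=.016)
u=proj(f,[[.56,-.01,.02]])[0].astype(int); print(u); save(f,'ws5',(max(0,u[0]-130),max(0,u[1]-100),260,200),3)
E
```

```text
t 13.6 pos [ 0.591  -0.0173  0.2172] toolx yaw -61.78 z [ 0.0119 -0.0021 -0.9999] q [-0.1364  0.4034  0.0833  1.2386 -0.0004 -2.1998] w 0.0353 g 0.0
post? [325.141  227.8379] 126.5 z 0.047 [ 0.5887 -0.0148] dist 0.04088543437162066 ang -0.031340404584324334
post? [325.141  227.8379] 126.5 z 0.022 [ 0.586  -0.0096] dist 0.044995334110986135 ang 0.06469844709987346
post? [295.0549 193.0691] 82.0 z 0.047 [ 0.628  -0.0303] dist 0.004992752267811642 ang -1.8222444551151595
post? [295.0549 193.0691] 82.0 z 0.022 [ 0.6284 -0.0264] dist 0.001082722255900727 ang -2.1113456248943274
blue centre [0.5429 0.    ] r mm 42.1 yaw 118.0 n 86 halfwidth mm 19.7
[349 238]
```

View pics/ws5.png

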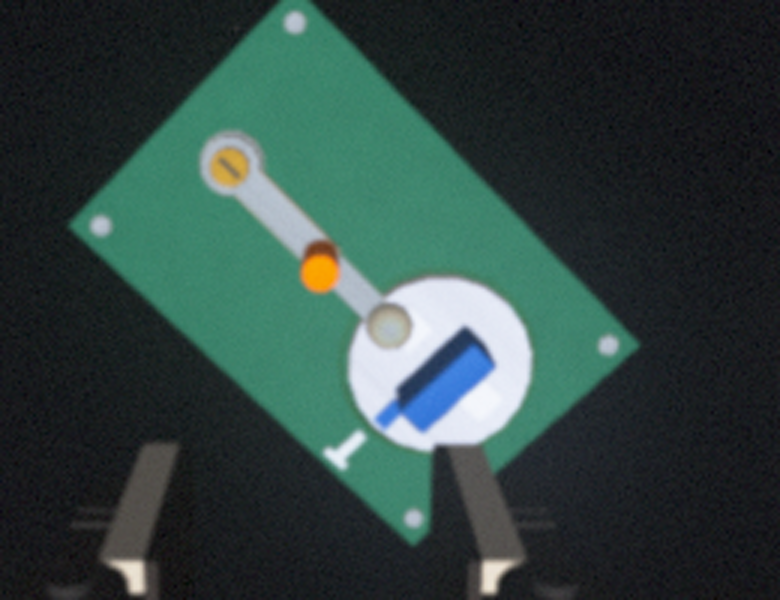

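Clip fully on (parallel to the plate edge), blue seated, stripe facing the mark. Retreat and wait for the picture.

Emit:
play_rows(
  increments=[
    [3.5, [-5, -2, -2], [0, 0, 0]],
    [3.5, [-10, -4, -2], [0, 0, 0]],
    [3.5, [-15, -6.5, -2], [0, 0, 0]],
    [3.5, [-20, -8.5, -2], [0, 0, 0]],
    [3.5, [-22, -9.6, -2], [0, 0, 0]],
    [3.5, [-22, -9.6, -2], [0, 0, 0]],
    [3.5, [-22, -9.6, -2], [0, 0, 0]],
    [3.5, [-22, -9.6, -2], [0, 0, 0]],
    [3.5, [-22, -9.6, -2], [0, 0, 0]],
    [3.5, [-22, -9.6, -2], [0, 0, 0]],
    [3.5, [-22, -9.6, -2], [0, 0, 0]],
    [3.5, [-22, -9.6, -2], [0, 0, 0]],
  ],
)

```text
time: 14.85
ee_pos: [0.5676, 0.2224, 0.2305]
eef_rot: [-2.696, 1.613, -0.0]
wrist_force: [-0.1, -0.4, 0.0]
grip_width: 0.0351
grasp_force: 0.0
```

Emit:
play_rows(
  increments=[
    [3.5, [0, 0, 0], [0, 0, 0]],
    [3.5, [0, 0, 0], [0, 0, 0]],
    [3.5, [0, 0, 0], [0, 0, 0]],
    [3.5, [0, 0, 0], [0, 0, 0]],
    [3.5, [0, 0, 0], [0, 0, 0]],
    [3.5, [0, 0, 0], [0, 0, 0]],
    [3.5, [0, 0, 0], [0, 0, 0]],
    [3.5, [0, 0, 0], [0, 0, 0]],
    [3.5, [0, 0, 0], [0, 0, 0]],
    [3.5, [0, 0, 0], [0, 0, 0]],
    [3.5, [0, 0, 0], [0, 0, 0]],
    [3.5, [0, 0, 0], [0, 0, 0]],
  ],
)

```text
time: 16.05
ee_pos: [0.5674, 0.223, 0.2303]
eef_rot: [-2.697, 1.612, -0.0]
wrist_force: [-0.3, 0.3, -0.5]
grip_width: 0.0354
grasp_force: 0.0
```

Emit:
play_rows(
  increments=[
    [3.5, [0, 0, 0], [0, 0, 0]],
    [3.5, [0, 0, 0], [0, 0, 0]],
    [3.5, [0, 0, 0], [0, 0, 0]],
    [3.5, [0, 0, 0], [0, 0, 0]],
    [3.5, [0, 0, 0], [0, 0, 0]],
    [3.5, [0, 0, 0], [0, 0, 0]],
    [3.5, [0, 0, 0], [0, 0, 0]],
    [3.5, [0, 0, 0], [0, 0, 0]],
  ],
)

```text
time: 16.85
ee_pos: [0.5675, 0.2231, 0.2303]
eef_rot: [-2.697, 1.612, -0.0]
wrist_force: [-0.4, 0.3, -0.3]
grip_width: 0.0347
grasp_force: 0.0
```

```bash
python3 - <<'E'
from h import *
state(); go([*post(0),.16],298.3); go([*post(0),.075],298.3);print(post(0))
f=grab('wrist'); carrier(f,'red',[.4485,.348]); carrier(f,'yellow',[.583,.2816])
E
```

```text
t 16.85 pos [0.5675 0.2231 0.2303] toolx yaw -61.73 z [ 0.0001  0.0001 -1.    ] q [ 0.2705  0.451   0.1902  1.3098  0.0001 -1.7937] w 0.0347 g 0.0
shift [21.78  9.39  7.03] turn [-0.  0. -0.]
shift [21.79  9.39 15.53] turn [-0.  0. -0.]
[ 0.588  -0.0133]
red centre [0.449  0.3485] r mm 32.6 yaw 102.1 n 24 halfwidth mm 5.7
yellow centre [0.5833 0.2816] r mm 32.5 yaw -104.5 n 33 halfwidth mm 9.5
```

Emit:
play_rows(
  increments=[
    [3.5, [5, 2.2, 0], [0, 0, 0]],
    [3.5, [10, 4.4, 2], [0, 0, 0]],
    [3.5, [15, 6.5, 5], [0, 0, 0]],
    [3.5, [20, 8.6, 9], [0, 0, 0]],
    [3.5, [21.8, 9.4, 13], [0, 0, 0]],
    [3.5, [21.8, 9.4, 15], [0, 0, 0]],
    [3.5, [21.8, 9.4, 15], [0, 0, 0]],
    [3.5, [21.8, 9.4, 15], [0, 0, 0]],
    [3.5, [21.8, 9.4, 17.5], [0, 0, 0]],
    [3.5, [21.8, 9.4, 20], [0, 0, 0]],
    [3.5, [21.8, 9.4, 20], [0, 0, 0]],
    [3.5, [21.8, 9.4, 20], [0, 0, 0]],
  ],
)

```text
time: 18.1
ee_pos: [0.5891, -0.0126, 0.0322]
eef_rot: [-2.697, 1.609, -0.003]
wrist_force: [-0.7, 0.3, -0.9]
grip_width: 0.035
grasp_force: 0.0
```

Emit:
play_rows(
  increments=[
    [3.5, [0, 0, 0], [0, 0, 0]],
    [0.6, [0, 0, 0], [0, 0, 0]],
    [0.6, [0, 0, 0], [0, 0, 0]],
    [0.6, [0, 0, 0], [0, 0, 0]],
    [0.6, [0, 0, 0], [0, 0, 0]],
  ],
)

```text
time: 18.6
ee_pos: [0.5887, -0.0135, 0.0319]
eef_rot: [-2.696, 1.611, -0.003]
wrist_force: [-3.0, 0.7, 7.0]
grip_width: 0.0091
grasp_force: 58.6
```

```bash
python3 - <<'E'
from h import *
swing(0,1.5)
E
```

```text
t 18.6 pos [ 0.5887 -0.0135  0.0319] toolx yaw -61.73 z [ 0.002   0.0001 -1.    ] q [-0.1308  0.5346 -0.2128  0.8214  0.0004 -2.195 ] w 0.0091 g 58.63197684288025
[-2.9724  0.7337  6.9574]
0.19 [-0.5  -0.61]
0.38 [-0.88 -1.29]
0.56 [-1.13 -2.04]
0.75 [-1.23 -2.82]
0.94 [-1.18 -3.61]
1.12 [-0.99 -4.37]
1.31 [-0.66 -5.08]
1.5 [-0.21 -5.72]
angle now 0.0006387407223358204 dist 0.04125448054462226
```

Emit:
play_rows(
  increments=[
    [0.6, [-0.5, -0.61, 0], [0, 0, 0]],
    [0.6, [-0.88, -1.29, 0], [0, 0, 0]],
    [0.6, [-1.13, -2.04, 0], [0, 0, 0]],
    [0.6, [-1.23, -2.82, 0], [0, 0, 0]],
    [0.6, [-1.18, -3.61, 0], [0, 0, 0]],
    [0.6, [-0.99, -4.37, 0], [0, 0, 0]],
    [0.6, [-0.66, -5.08, 0], [0, 0, 0]],
    [0.6, [-0.21, -5.72, 0], [0, 0, 0]],
    [0.6, [-0.21, -5.72, 0], [0, 0, 0]],
    [3.5, [-0.21, -5.72, 0], [0, 0, 0]],
    [3.5, [-0.21, -5.72, 0], [0, 0, 0]],
    [3.5, [-0.21, -5.72, 0], [0, 0, 0]],
  ],
)

```text
time: 19.8
ee_pos: [0.6374, 0.015, 0.0305]
eef_rot: [2.696, -1.612, 0.001]
wrist_force: [0.8, 0.3, 0.0]
grip_width: 0.0352
grasp_force: 0.0
```

```bash
python3 - <<'E'
from h import *
s,R=state();d=s['ee_pos'][:2]-PIV; print('angle now',np.arctan2(d@EY,-d@EX),'dist',np.hypot(*d)); go([.5325,.0054,.10],253.3); go([.5325,.0054,.021],253.3)
E
```

```text
t 19.8 pos [0.6374 0.015  0.0305] toolx yaw -61.75 z [ 0.0003 -0.0005 -1.    ] q [-0.0756  0.6226 -0.0581  0.8898 -0.0005 -2.1394] w 0.0352 g 0.0
angle now 1.5029835100492692 dist 0.041405078815343256
shift [-4.11  9.69 -6.95] turn [-0.    -0.001  0.784]
shift [-4.11  9.69  0.95] turn [-0.    -0.001  0.784]
```

Emit:
play_rows(
  increments=[
    [3.5, [0, 0, -4], [0, 0, 0]],
    [3.5, [0, 0, -7], [0, 0, 0.14]],
    [3.5, [-1.4, 3.3, -7], [0, 0, 0.28]],
    [3.5, [-2.8, 6.6, -7], [0, 0, 0.42]],
    [3.5, [-4.1, 9.7, -7], [0, 0, 0.56]],
    [3.5, [-4.1, 9.7, -5], [0, 0, 0.7]],
    [3.5, [-4.1, 9.7, -3], [0, 0, 0.784]],
    [3.5, [-4.1, 9.7, -2.5], [0, 0, 0.784]],
    [3.5, [-4.1, 9.7, -2.5], [0, 0, 0.784]],
    [3.5, [-4.1, 9.7, -2.5], [0, 0, 0.784]],
    [3.5, [-4.1, 9.7, -2.5], [0, 0, 0.784]],
    [3.5, [-4.1, 9.7, -2.5], [0, 0, 0.784]],
  ],
)

```text
time: 21.0
ee_pos: [0.5333, 0.0055, 0.0561]
eef_rot: [-1.876, 2.518, -0.002]
wrist_force: [0.1, -0.3, 0.6]
grip_width: 0.0349
grasp_force: 0.0
```

```bash
python3 - <<'E'
from h import *
s,R=state(); go([.5325,.0054,.022],253.3)
E
```

```text
t 21.0 pos [0.5333 0.0055 0.0561] toolx yaw -106.62 z [ 0.0016 -0.0001 -1.    ] q [-0.1086  0.4136 -0.3439  0.8117  0.0001 -1.3893] w 0.0349 g 0.0
shift [0.04 0.08 3.41] turn [-0.002  0.     0.001]
```

Emit:
play_rows(
  increments=[
    [3.5, [0, 0.04, 1.8], [0, 0, 0]],
    [3.5, [0, 0.04, 3.35], [0, 0, 0]],
    [3.5, [0, 0.04, 3.35], [0, 0, 0]],
    [3.5, [0, 0.04, 3.35], [0, 0, 0]],
    [3.5, [0, 0.04, 3.35], [0, 0, 0]],
    [0, [0, 0.04, 3.35], [0, 0, 0]],
    [0, [0, 0.04, 3.35], [0, 0, 0]],
    [0, [0, 0.04, 3.35], [0, 0, 0]],
    [0, [0, 0.04, 3.35], [0, 0, 0]],
    [0, [0, 0.04, 2.3], [0, 0, 0]],
    [0, [0, 0.04, -1], [0, 0, 0]],
    [0, [0, 0.04, -5], [0, 0, 0]],
  ],
)

```text
time: 22.2
ee_pos: [0.5296, 0.006, 0.1047]
eef_rot: [1.874, -2.517, -0.006]
wrist_force: [0.4, -0.7, -1.5]
grip_width: 0.0105
grasp_force: 61.3
```

```bash
python3 - <<'E'
from h import *
s,R=state()
f=grab('scene'); b=blobs(f,'white',4000); 
for c in b:
    p=cen(c)
    if 400<p[0]<530 and 300<p[1]<420:
        r=rect(f,c,.016); print('tray scene',r); print(cv2.boxPoints(r))
go([.405,-.305,.12],276)
E
```

```text
t 22.2 pos [0.5296 0.006  0.1047] toolx yaw -106.65 z [-0.0052  0.0006 -1.    ] q [-0.1086  0.3643 -0.2775  0.9343  0.0001 -1.3887] w 0.0105 g 61.33864760398865
tray scene ((480.503662109375, -296.201171875), (271.0592041015625, 96.84271240234375), 6.262857913970947)
[[ 340.5006 -262.8537]
 [ 351.0652 -359.1185]
 [ 620.5067 -329.5486]
 [ 609.9421 -233.2839]]
shift [33.46  3.53 -0.81] turn [-0.007 -0.    -0.395]
```

```bash
python3 - <<'E'
from h import *
go([.402,-.303,.06],253.3);go([.402,-.303,.018],253.3)
E
```

```text
shift [33.37  3.91  5.19] turn [-0.007  0.001  0.001]
shift [33.37  3.94  9.39] turn [-0.007  0.001  0.001]
```

Emit:
play_rows(
  increments=[
    [0, [4, 0.5, -2], [0, 0, 0]],
    [0, [8.5, 1, -2], [0, 0, 0]],
    [0, [13, 1.5, -2], [0, 0, 0]],
    [0, [17.5, 2, -2], [0, 0, 0]],
    [0, [22, 2.5, -2], [0, 0, 0]],
    [0, [26.5, 3, -2], [0, 0, 0]],
    [0, [31, 3.6, -1], [0, 0, 0]],
    [0, [33.4, 4.1, 2], [0, 0, 0]],
    [0, [33.4, 4.1, 5.2], [0, 0, 0]],
    [0, [33.4, 4.1, 5.2], [0, 0, 0]],
    [0, [33.4, 4.1, 5.2], [0, 0, 0]],
    [0, [33.4, 4.1, 5.2], [0, 0, 0]],
  ],
)

```text
time: 23.45
ee_pos: [0.3982, -0.3027, 0.0548]
eef_rot: [-1.878, 2.518, -0.003]
wrist_force: [0.2, -0.7, -1.6]
grip_width: 0.0103
grasp_force: 61.4
```

```bash
python3 - <<'E'
from h import *
s,R=state(); go([.402,-.303,.018],253.3); f=grab('wrist'); 
m=cv2.inRange(f['hsv'],np.array((0,0,150)),np.array((179,80,255)))
c=max(cv2.findContours(m,cv2.RETR_EXTERNAL,cv2.CHAIN_APPROX_NONE)[0],key=cv2.contourArea); r=rect(f,c,.016); print(r,cv2.boxPoints(r)); save(f,'wt')
E
```

```text
t 23.45 pos [ 0.3982 -0.3027  0.0548] toolx yaw -106.59 z [ 0.0016 -0.0013 -1.    ] q [-0.7771  0.3576 -0.436   0.7752  0.0002 -2.0584] w 0.0103 g 61.38719201087952
shift [-0.09 -0.37  3.68] turn [-0.002 -0.001  0.002]
((475.3167724609375, -299.20172119140625), (253.62939453125, 96.53875732421875), 6.160710334777832) [[ 344.0543 -264.8206]
 [ 354.4146 -360.8018]
 [ 606.5792 -333.5829]
 [ 596.2189 -237.6017]]
```

View pics/wt.png

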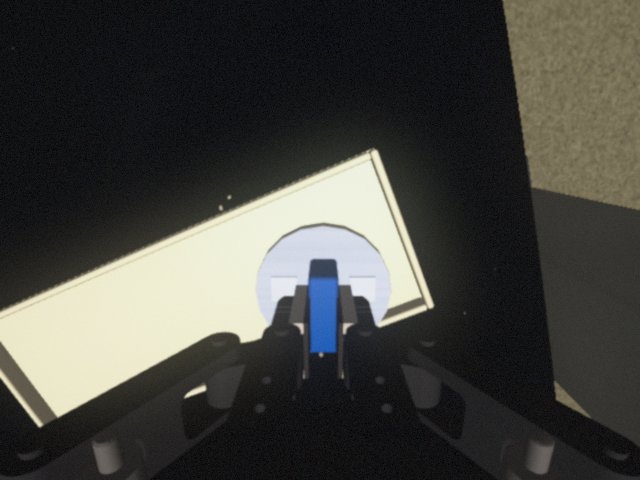

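Blue in hand is over the near end of the tray (disc (323,280), inside the walls).

Emit:
play_rows(
  increments=[
    [0, [-0.06, -0.64, 1.5], [0, 0, 0]],
    [0, [-0.06, -0.64, 2.8], [0, 0, 0]],
    [0, [-0.06, -0.64, 3.3], [0, 0, 0]],
    [0, [-0.06, -0.64, 3.5], [0, 0, 0]],
    [0, [-0.06, -0.64, 3.7], [0, 0, 0]],
    [0, [-0.06, -0.64, 3.7], [0, 0, 0]],
    [0, [-0.06, -0.64, 3.7], [0, 0, 0]],
  ],
)

```text
time: 24.2
ee_pos: [0.4038, -0.3036, 0.0188]
eef_rot: [-1.877, 2.519, -0.002]
wrist_force: [-3.9, 4.9, 13.0]
grip_width: 0.0103
grasp_force: 63.6
```

Emit:
play_rows(
  increments=[
    [0, [0, 0, -0.1], [0, 0, 0]],
    [3.5, [0, 0, -0.1], [0, 0, 0]],
    [3.5, [0, 0, -0.1], [0, 0, 0]],
    [3.5, [0, 0, -0.1], [0, 0, 0]],
    [3.5, [0, 0, -4], [0, 0, 0]],
    [3.5, [0, 0, -9], [0, 0, 0]],
    [3.5, [0, 0, -14], [0, 0, 0]],
    [3.5, [0, 0, -19], [0, 0, 0]],
    [3.5, [0, 0, -19], [0, 0, 0]],
    [3.5, [0, 0, -19], [0, 0, 0]],
  ],
)

```text
time: 25.2
ee_pos: [0.4043, -0.3048, 0.2079]
eef_rot: [-1.876, 2.519, -0.006]
wrist_force: [0.1, 0.2, 0.1]
grip_width: 0.035
grasp_force: 0.0
```

```bash
python3 - <<'E'
from h import *
s,R=state(); f=grab('wrist')
for b in blobs(f,'blue',60)[:2]: print('blue rib',rect(f,b,.036))
f=grab('scene'); 
for c,n in(('blue',[.404,-.306]),('yellow',[.583,.2816]),('red',[.4485,.348])):
    for b in blobs(f,c,25):
        w=cast(f,[cen(b)],.028)[0]
        if np.hypot(*(w-n))<.12: print(c,cen(b),w)
go([.583,.2816,.15],267)
E
```

```text
t 25.2 pos [ 0.4043 -0.3048  0.2079] toolx yaw -106.65 z [ 0.0028 -0.0027 -1.    ] q [-0.7713  0.2431 -0.1672  1.1567  0.0001 -2.0515] w 0.035 g 0.0
blue rib ((700.29443359375, -352.9970397949219), (20.873435974121094, 32.03966522216797), 73.7438735961914)
blue rib ((405.6459045410156, -304.96484375), (38.985748291015625, 9.39729118347168), 73.3847885131836)
blue [452.1604 395.1045] [ 0.4052 -0.3059]
yellow [262.7305 181.229 ] [0.5764 0.2796]
red [198.5706 198.452 ] [0.4452 0.3484]
shift [-61.19  -0.52   5.58] turn [ 0.002  0.001 -0.238]
```

Emit:
play_rows(
  increments=[
    [8, [-5, 0, 0], [0, 0, 0]],
    [8, [-10, 0, 0], [0, 0, 0]],
    [8, [-15, 0, 0], [0, 0, -0.1]],
    [8, [-20, 0, 0], [0, 0, -0.2]],
    [8, [-25, 0, 0], [0, 0, -0.238]],
    [8, [-30, 0, 0], [0, 0, -0.238]],
    [8, [-35, 0, 0], [0, 0, -0.238]],
    [8, [-40, 0, 0], [0, 0, -0.238]],
    [8, [-45, -0.2, 0], [0, 0, -0.238]],
    [8, [-50, -0.4, 0], [0, 0, -0.238]],
    [8, [-55, -0.5, 1], [0, 0, -0.238]],
    [8, [-60, -0.5, 3], [0, 0, -0.238]],
  ],
)

```text
time: 26.5
ee_pos: [0.579, 0.2674, 0.1767]
eef_rot: [2.162, -2.278, -0.0]
wrist_force: [1.0, -0.4, -0.7]
grip_width: 0.0802
grasp_force: 0.0
```

Emit:
play_rows(
  increments=[
    [8, [-1, 0, 2.6], [0, 0, 0]],
    [8, [-1, 0, 2.6], [0, 0, 0]],
    [8, [-1, 0, 2.6], [0, 0, 0]],
    [8, [-1, 0, 2.6], [0, 0, 0]],
    [8, [-1, 0, 2.6], [0, 0, 0]],
  ],
)

```text
time: 27.0
ee_pos: [0.58, 0.2742, 0.1537]
eef_rot: [-2.159, 2.28, -0.001]
wrist_force: [0.2, -0.1, -0.8]
grip_width: 0.0799
grasp_force: 0.0
```

```bash
cat >> h.py <<'E'
def ribtop(f,c,near,z=.032):
    """rib box on its top plane: centre, long-axis yaw; biased outward by visible sides"""
    for b in blobs(f,c,60):
        r=rect(f,b,z); o=np.array(r[0])/1000
        if np.hypot(*(o-near))<.04:
            B=cv2.boxPoints(r); e=max([B[1]-B[0],B[2]-B[1]],key=np.linalg.norm); print('rib',o,r[1],'axis',np.degrees(np.arctan2(e[1],e[0])))
E
python3 - <<'E'
from h import *
s,R=state(); f=grab('wrist'); o=carrier(f,'yellow',[.583,.2816]); ribtop(f,'yellow',[.583,.2816]); go([*o,.15],267); save(f,'wy')
E
```

```text
t 27.0 pos [0.58   0.2742 0.1537] toolx yaw -93.11 z [ 0.002   0.0006 -1.    ] q [ 0.3428  0.5407  0.1363  1.1643 -0.0001 -1.1737] w 0.0799 g 0.0
yellow centre [0.583  0.2817] r mm 32.3 yaw -94.4 n 41 halfwidth mm 3.2
rib [0.5825 0.2798] (36.586273193359375, 11.109367370605469) axis 84.97003
shift [-0.75 -0.25  0.37] turn [-0.002  0.001 -0.002]
```

Emit:
play_rows(
  increments=[
    [6, [-0.76, -0.1, 4], [0, 0, 0.03]],
    [6, [-0.76, -0.1, 8], [0, 0, 0.03]],
    [6, [-0.76, -0.1, 11], [0, 0, 0.03]],
    [6, [-0.76, -0.1, 11], [0, 0, 0.03]],
    [6, [-0.76, -0.1, 11], [0, 0, 0.03]],
    [6, [-0.76, -0.1, 11], [0, 0, 0.03]],
    [6, [-0.76, -0.1, 11], [0, 0, 0.03]],
    [6, [-0.76, -0.1, 11], [0, 0, 0.03]],
  ],
)

```text
time: 27.85
ee_pos: [0.582, 0.2833, 0.0441]
eef_rot: [-2.126, 2.309, -0.002]
wrist_force: [0.7, -0.3, -0.4]
grip_width: 0.0599
grasp_force: 0.0
```

```bash
python3 - <<'E'
from h import *
s,R=state(); go([.5816,.2818,.0125],265.2)
E
```

```text
t 27.85 pos [0.582  0.2833 0.0441] toolx yaw -94.74 z [ 0.0032  0.0013 -1.    ] q [ 0.3549  0.6253 -0.0141  0.9281  0.0001 -1.1332] w 0.0599 g 0.0
shift [0.15 0.04 3.16] turn [-0.003  0.002  0.001]
```

Emit:
play_rows(
  increments=[
    [6, [0.13, 0, 1.8], [0, 0, 0]],
    [6, [0.13, 0, 3], [0, 0, 0]],
    [6, [0.13, 0, 3], [0, 0, 0]],
    [6, [0.13, 0, 3], [0, 0, 0]],
    [6, [0.13, 0, 3], [0, 0, 0]],
    [6, [0.13, 0, 3], [0, 0, 0]],
    [6, [0.13, 0, 3], [0, 0, 0]],
  ],
)

```text
time: 28.55
ee_pos: [0.581, 0.2817, 0.0127]
eef_rot: [-2.127, 2.31, -0.001]
wrist_force: [-0.3, 0.7, -0.0]
grip_width: 0.0601
grasp_force: 0.0
```

Emit:
play_rows(
  increments=[
    [0, [0, 0, 0], [0, 0, 0]],
    [0, [0, 0, 0], [0, 0, 0]],
    [0, [0, 0, 0], [0, 0, 0]],
    [0, [0, 0, 0], [0, 0, 0]],
    [0, [0, 0, 0], [0, 0, 0]],
  ],
)

```text
time: 29.05
ee_pos: [0.5808, 0.2816, 0.0124]
eef_rot: [-2.127, 2.311, -0.0]
wrist_force: [-0.1, -0.5, 1.7]
grip_width: 0.0103
grasp_force: 62.1
```

Emit:
play_rows(
  increments=[
    [0, [0, 0, -3], [0, 0, 0]],
    [0, [0, 0, -7], [0, 0, 0]],
    [0, [0, 0, -10], [0, 0, 0]],
    [0, [0, 0, -10], [0, 0, 0]],
  ],
)

```text
time: 29.45
ee_pos: [0.5838, 0.2827, 0.1173]
eef_rot: [-2.122, 2.305, -0.005]
wrist_force: [1.0, 0.5, -0.7]
grip_width: 0.0106
grasp_force: 61.7
```

```bash
python3 - <<'E'
from h import *
s,R=state(); go([.5325,.0039,.12],253.3);go([.5325,.0039,.05],253.3)
E
```

```text
t 29.45 pos [0.5838 0.2827 0.1173] toolx yaw -94.73 z [ 0.0085  0.0032 -1.    ] q [ 0.3532  0.5682  0.0864  1.08    0.     -1.135 ] w 0.0106 g 61.671624183654785
shift [28.21  2.81 -0.4 ] turn [-0.008  0.005  0.209]
shift [28.24  2.87  6.6 ] turn [-0.008  0.005  0.209]
```

```bash
python3 - <<'E'
from h import *
go([.51,-.073,.175],None)
E
```

```text
shift [36.04  4.38 -5.95] turn [-0.008  0.004 -0.   ]
```

Emit:
play_rows(
  increments=[
    [0, [3, 0.4, -2], [0, 0, 0.14]],
    [0, [6, 0.8, -4], [0, 0, 0.28]],
    [0, [9, 1.2, -6], [0, 0, 0.42]],
    [0, [12, 1.5, -6], [0, 0, 0.56]],
    [0, [15, 1.9, -6], [0, 0, 0.7]],
    [0, [18, 2.2, -6], [0, 0, 0.84]],
    [0, [21, 2.6, -6], [0, 0, 0.98]],
    [0, [24, 2.9, -6], [0, 0, 1.12]],
    [0, [27, 3.3, -6], [0, 0, 1.26]],
    [0, [30, 3.7, -6], [0, 0, 1.4]],
    [0, [33, 4, -6], [0, 0, 1.54]],
    [0, [36, 4.4, -6], [0, 0, 1.68]],
  ],
)

```text
time: 30.65
ee_pos: [0.5058, -0.0746, 0.1706]
eef_rot: [-0.31, -3.124, -0.001]
wrist_force: [0.6, 0.1, -1.2]
grip_width: 0.0108
grasp_force: 61.7
```

Emit:
play_rows(
  increments=[
    [0, [0, 0, 0], [0, 0, 0.14]],
    [0, [0, 0, 0], [0, 0, 0.28]],
    [0, [0, 0, 0], [0, 0, 0.42]],
    [0, [0, 0, 0], [0, 0, 0.56]],
    [0, [0, 0, 0], [0, 0, 0.7]],
    [0, [0, 0, 0], [0, 0, 0.84]],
    [0, [0, 0, 0], [0, 0, 0.98]],
    [0, [0, 0, 0], [0, 0, 1.12]],
    [0, [0, 0, 0], [0, 0, 1.26]],
    [0, [0, 0, 0], [0, 0, 1.4]],
    [0, [0, 0, 0], [0, 0, 1.54]],
    [0, [0, 0, 0], [0, 0, 1.67]],
  ],
)

```text
time: 31.85
ee_pos: [0.506, -0.0734, 0.1705]
eef_rot: [-2.524, -1.868, 0.003]
wrist_force: [-0.2, 0.0, -1.0]
grip_width: 0.0105
grasp_force: 61.7
```

Emit:
play_rows(
  increments=[
    [0, [0, 0, 0], [0, 0, 0]],
    [0, [0, 0, 0], [0, 0, 0]],
    [0, [0, 0, 0], [0, 0, 0]],
  ],
)

```text
time: 32.15
ee_pos: [0.5067, -0.0735, 0.1716]
eef_rot: [-2.518, -1.878, 0.001]
wrist_force: [-0.3, 0.0, -2.1]
grip_width: 0.0104
grasp_force: 61.6
```

```bash
cat >> h.py <<'E'
def screws(f):
    m=cv2.inRange(f['hsv'],np.array((0,0,130)),np.array((179,80,255))); s=ctrl.get_state(); R=Ro.from_rotvec(s['eef_rot']).as_matrix()
    old=np.array([[.6328,-.0762],[.4847,-.0319],[.6599,.0142],[.5118,.0587]])+R[:2,1]*0
    for c in cv2.findContours(m,cv2.RETR_EXTERNAL,cv2.CHAIN_APPROX_NONE)[0]:
        if 10<cv2.contourArea(c)<300:
            w=cast(f,[cen(c)],.012)[0]; d=np.hypot(*(old-w).T)
            if d.min()<.015: print('screw',cen(c).round(),w,'diff now tool mm',(w-old[d.argmin()])@R[:2,:2]*1000)
E
python3 - <<'E'
from h import *
s,R=state(); f=grab('wrist'); o=seatfit(f,(.5338,.003)); screws(f)
t=o+R[:2,1]*.00145; print('target',t); go([*t,.055],73.3); save(f,'wys'); ribtop(f,'yellow',s['ee_pos'][:2],z=s['ee_pos'][2]+.0195); print(R[:2,:2].T)
for b in blobs(f,'yellow',100)[:3]:
    P=(cast(f,b.reshape(-1,2),s['ee_pos'][2]+.0196)-s['ee_pos'][:2])@R[:2,:2]*1000; print('top tool mm',P.min(0),P.max(0),cen(b))
E
```

```text
t 32.15 pos [ 0.5067 -0.0735  0.1716] toolx yaw 73.43 z [-0.0009  0.0004 -1.    ] q [-0.2682  0.2774 -0.2175  1.0768  0.0001  1.5918] w 0.0104 g 61.64599657058716
seat [0.5339 0.003 ] R 0.03352149632628999 n 530
screw [460. 186.] [ 0.6329 -0.0759] diff now tool mm [ 0.3017 -0.0098]
screw [283. 186.] [ 0.4847 -0.0317] diff now tool mm [ 0.2354 -0.019 ]
screw [280.  68.] [0.5119 0.0588] diff now tool mm [0.09   0.0444]
target [0.5353 0.0026]
shift [ 8.11  0.57 11.67] turn [-0.001 -0.     0.002]
rib [ 0.5088 -0.072 ] (41.500606536865234, 12.486153602600098) axis 73.41909
rib [ 0.5169 -0.0449] (8.62195110321045, 4.530215740203857) axis 73.42156
[[ 0.2851  0.9585]
 [ 0.9585 -0.2851]]
top tool mm [-18.6211  -4.5856] [22.8476  7.8906] [322.8113 317.3051]
top tool mm [26.0593 -0.6085] [34.6751  3.9181] [322.9785 251.    ]
top tool mm [71.7837 43.0277] [76.3886 47.922 ] [450.8742 129.272 ]
```

```bash
python3 - <<'E'
from h import *
s,R=state(); f=grab('wrist'); M=np.array(f['mount']); print(M,f['cx'],f['cy'],f['fx'],f['D'])
P=np.array([[0,0,-.0195],[.03,0,0]]); C=np.linalg.inv(M); X=P@C[:3,:3].T+C[:3,3]; print(cv2.projectPoints(X,np.zeros(3),np.zeros(3),f['K'],f['D'])[0].reshape(-1,2))
print(proj(f,[s['ee_pos']+R@p for p in P]))
E
```

```text
t 32.2 pos [ 0.5068 -0.0736  0.1717] toolx yaw 73.41 z [-0.0006  0.0002 -1.    ] q [-0.2682  0.2773 -0.2173  1.0769  0.0001  1.5922] w 0.0103 g 61.646461486816406
[[-0.0002 -0.9619 -0.2732  0.069 ]
 [ 1.     -0.0004  0.001   0.0015]
 [-0.001  -0.2732  0.9619 -0.1435]
 [ 0.      0.      0.      1.    ]] 322.83424995134294 242.18491955509626 346.9134947470387 [-0.0329  0.      0.      0.      0.    ]
[[318.8964 323.7224]
 [319.1107 238.3009]]
[[318.8964 323.7224]
 [319.1107 238.3009]]
```

```bash
python3 - <<'E'
from h import *
go([.5329,.0050,.045],73.3)
E
```

```text
shift [ 8.27  0.25 12.69] turn [-0.    -0.     0.002]
```

Emit:
play_rows(
  increments=[
    [0, [4, 0.1, 3], [0, 0, 0]],
    [0, [8.27, 0.25, 6], [0, 0, 0]],
    [0, [8.27, 0.25, 10], [0, 0, 0]],
    [0, [8.27, 0.25, 12.6], [0, 0, 0]],
    [0, [8.27, 0.25, 12.6], [0, 0, 0]],
    [0, [8.27, 0.25, 12.6], [0, 0, 0]],
    [0, [8.27, 0.25, 12.6], [0, 0, 0]],
    [0, [8.27, 0.25, 12.6], [0, 0, 0]],
    [0, [8.27, 0.25, 12.6], [0, 0, 0]],
    [0, [8.27, 0.25, 12.6], [0, 0, 0]],
  ],
)

```text
time: 33.25
ee_pos: [0.5339, 0.0046, 0.047]
eef_rot: [2.519, 1.875, 0.002]
wrist_force: [-0.2, 0.1, -1.3]
grip_width: 0.0103
grasp_force: 61.5
```

```bash
python3 - <<'E'
from h import *
state();go([.5329,.0050,.022],73.3)
E
```

```text
t 33.25 pos [0.5339 0.0046 0.047 ] toolx yaw 73.31 z [ 0.0018 -0.0001 -1.    ] q [-0.1102  0.4245 -0.354   0.7906  0.0001  1.7518] w 0.0103 g 61.50999069213867
shift [ 0.01 -0.11  2.5 ] turn [ 0.002 -0.     0.   ]
```

Emit:
play_rows(
  increments=[
    [0, [0.02, -0.05, 1], [0, 0, 0]],
    [0, [0.02, -0.05, 1.8], [0, 0, 0]],
    [0, [0.02, -0.05, 1.8], [0, 0, 0]],
    [0, [0.02, -0.05, 1.8], [0, 0, 0]],
    [0, [0.02, -0.05, 1.8], [0, 0, 0]],
    [0, [0.02, -0.05, 2], [0, 0, 0]],
    [0, [0.02, -0.05, 2.2], [0, 0, 0]],
    [0, [0.02, -0.05, 2.4], [0, 0, 0]],
    [0, [0.02, -0.05, 2.5], [0, 0, 0]],
    [0, [0.02, -0.05, 2.5], [0, 0, 0]],
    [0, [0.02, -0.05, 2.5], [0, 0, 0]],
  ],
)

```text
time: 34.35
ee_pos: [0.5327, 0.0052, 0.0211]
eef_rot: [-2.52, -1.876, -0.0]
wrist_force: [0.8, 0.3, -1.1]
grip_width: 0.0107
grasp_force: 61.5
```

Emit:
play_rows(
  increments=[
    [0, [0, 0, 0.1], [0, 0, 0]],
    [0, [0, 0, 0.15], [0, 0, 0]],
    [0, [0, 0, 0.15], [0, 0, 0]],
    [3.5, [0, 0, 0.05], [0, 0, 0]],
    [3.5, [0, 0, 0.05], [0, 0, 0]],
    [3.5, [0, 0, 0.05], [0, 0, 0]],
    [3.5, [0, 0, 0.05], [0, 0, 0]],
    [3.5, [0, 0, -4], [0, 0, 0]],
    [3.5, [0, 0, -8], [0, 0, 0]],
    [3.5, [0, 0, -11], [0, 0, 0]],
    [3.5, [0, 0, -11], [0, 0, 0]],
    [3.5, [0, 0, -11], [0, 0, 0]],
  ],
)

```text
time: 35.55
ee_pos: [0.5334, 0.0051, 0.1316]
eef_rot: [2.519, 1.875, 0.002]
wrist_force: [-0.1, -0.8, -1.1]
grip_width: 0.0349
grasp_force: 0.0
```

```bash
cat >> h.py <<'E'
E_=np.array([.0013,-.0009])
def posttop(f):
    m=cv2.inRange(f['hsv'],np.array((6,130,225)),np.array((30,255,255)))
    for c in cv2.findContours(m,cv2.RETR_EXTERNAL,cv2.CHAIN_APPROX_NONE)[0]:
        if cv2.contourArea(c)<20: continue
        p=cast(f,[cen(c)],.047)[0]-E_; d=p-PIV
        if .03<np.hypot(*d)<.055: print('post top',cen(c).round(),cv2.contourArea(c),p,'dist',np.hypot(*d).round(4),'ang',np.arctan2(d@EY,-d@EX).round(3))
E
python3 - <<'E'
from h import *
s,R=state(); f=grab('wrist'); carrier(f,'yellow',[.5338,.003],z=.016); ribtop(f,'yellow',[.5338,.003],z=.040); posttop(f); save(f,'wy2')
print(post(1.5)); go([*post(1.5),.075],118.3); go([*post(1.5),.075],298.3)
E
```

```text
t 35.55 pos [0.5334 0.0051 0.1316] toolx yaw 73.33 z [ 0.0019 -0.0001 -1.    ] q [-0.1094  0.3432 -0.2333  0.9924  0.0001  1.7524] w 0.0349 g 0.0
yellow centre [0.5341 0.0038] r mm 33.3 yaw 73.4 n 46 halfwidth mm 4.0
rib [0.535  0.0057] (36.019493103027344, 10.044317245483398) axis 72.963776
post top [469. 189.] 378.5 [0.6381 0.0171] dist 0.0436 ang 1.509
[0.6374 0.0156]
shift [4.01 9.77 5.54] turn [-0.001 -0.    -0.785]
shift [4.01 9.77 5.54] turn [-0.     0.001  2.357]
```

Yellow seated (centre within 1 mm of the seat, pointer 73.4°). Now to the post.

Emit:
play_rows(
  increments=[
    [3.5, [1.3, 3.2, 0], [0, 0, -0.14]],
    [3.5, [2.6, 6.5, 0], [0, 0, -0.28]],
    [3.5, [4, 9.8, 1], [0, 0, -0.42]],
    [3.5, [4, 9.8, 3], [0, 0, -0.56]],
    [3.5, [4, 9.8, 5], [0, 0, -0.7]],
    [3.5, [4, 9.8, 5.5], [0, 0, -0.785]],
    [3.5, [4, 9.8, 5.5], [0, 0, -0.785]],
    [3.5, [4, 9.8, 5.5], [0, 0, -0.785]],
    [3.5, [4, 9.8, 8], [0, 0, -0.785]],
    [3.5, [4, 9.8, 10], [0, 0, -0.785]],
    [3.5, [4, 9.8, 10], [0, 0, -0.785]],
    [3.5, [4, 9.8, 10], [0, 0, -0.785]],
  ],
)

```text
time: 36.8
ee_pos: [0.6379, 0.0154, 0.0314]
eef_rot: [-1.612, -2.696, 0.0]
wrist_force: [0.3, -0.2, 0.2]
grip_width: 0.0352
grasp_force: 0.0
```

Emit:
play_rows(
  increments=[
    [3.5, [0, 0, 0], [0, 0, 0]],
    [0.6, [0, 0, 0], [0, 0, 0]],
    [0.6, [0, 0, 0], [0, 0, 0]],
    [0.6, [0, 0, 0], [0, 0, 0]],
    [0.6, [0, 0, 0], [0, 0, 0]],
  ],
)

```text
time: 37.3
ee_pos: [0.6398, 0.0163, 0.0326]
eef_rot: [1.609, 2.696, 0.005]
wrist_force: [2.4, 4.9, 5.6]
grip_width: 0.0088
grasp_force: 58.7
```

```bash
python3 - <<'E'
from h import *
swing(1.5,-.04,9)
E
```

```text
t 37.3 pos [0.6398 0.0163 0.0326] toolx yaw 118.34 z [ 0.0037  0.0016 -1.    ] q [-0.0746  0.6222 -0.0526  0.8924  0.0019  1.0016] w 0.0088 g 58.739179372787476
[2.4322 4.8698 5.5632]
1.33 [ 0.42 -0.58]
1.16 [ 0.74 -1.22]
0.99 [ 0.94 -1.91]
0.82 [ 1.03 -2.62]
0.64 [ 0.99 -3.34]
0.47 [ 0.83 -4.04]
0.3 [ 0.55 -4.7 ]
0.13 [ 0.16 -5.31]
-0.04 [-0.32 -5.84]
angle now 1.5517174908911808 dist 0.0431796610664047
```

Emit:
play_rows(
  increments=[
    [0.6, [0.42, -0.58, 0], [0, 0, 0]],
    [0.6, [0.74, -1.22, 0], [0, 0, 0]],
    [0.6, [0.94, -1.91, 0], [0, 0, 0]],
    [0.6, [1.03, -2.62, 0], [0, 0, 0]],
    [0.6, [0.99, -3.34, 0], [0, 0, 0]],
    [0.6, [0.83, -4.04, 0], [0, 0, 0]],
    [0.6, [0.55, -4.7, 0], [0, 0, 0]],
    [0.6, [0.16, -5.31, 0], [0, 0, 0]],
    [0.6, [-0.32, -5.85, 0], [0, 0, 0]],
    [0.6, [-0.4, -5.95, 0], [0, 0, 0]],
    [0.6, [-0.4, -5.95, 0], [0, 0, 0]],
    [0.6, [-0.4, -5.95, 0], [0, 0, 0]],
  ],
)

```text
time: 38.5
ee_pos: [0.5852, -0.0094, 0.0316]
eef_rot: [-1.602, -2.691, -0.017]
wrist_force: [-4.7, 19.8, 12.0]
grip_width: 0.0088
grasp_force: 63.0
```

Emit:
play_rows(
  increments=[
    [3.5, [0, 0, 0], [0, 0, 0]],
    [3.5, [0, 0, 0], [0, 0, 0]],
    [3.5, [0, 0, 0], [0, 0, 0]],
    [3.5, [0, 0, -4], [0, 0, 0]],
    [3.5, [0, 0, -9], [0, 0, 0]],
    [3.5, [0, 0, -14], [0, 0, 0]],
    [3.5, [0, 0, -19], [0, 0, 0]],
    [3.5, [0, 0, -20], [0, 0, 0]],
    [3.5, [0, 0, -20], [0, 0, 0]],
  ],
)

```text
time: 39.4
ee_pos: [0.5894, -0.0173, 0.2336]
eef_rot: [1.609, 2.692, 0.003]
wrist_force: [0.3, -0.7, -0.5]
grip_width: 0.0352
grasp_force: 0.0
```

```bash
python3 - <<'E'
from h import *
s,R=state(); f=grab('wrist'); posttop(f); save(f,'wy3')
for b in blobs(f,'yellow',15): print(cen(b).round(),cv2.contourArea(b),cast(f,[cen(b)],.016)-E_)
m=cv2.inRange(f['hsv'],np.array((0,0,150)),np.array((179,60,255)))
go([.50,.24,.24],None)
E
```

```text
t 39.4 pos [ 0.5894 -0.0173  0.2336] toolx yaw 118.26 z [ 0.0054 -0.0014 -1.    ] q [-0.1366  0.4024  0.1242  1.2871 -0.0006  0.941 ] w 0.0352 g 0.0
post top [322. 212.] 97.0 [ 0.5878 -0.0127] dist 0.0423 ang 0.011
[281. 168.] 384.5 [[0.5318 0.0028]]
[351. 236.] 75.0 [[ 0.63   -0.0266]]
[323. 212.] 67.0 [[ 0.5909 -0.018 ]]
[300. 149.] 38.5 [[0.5401 0.0279]]
shift [26.8   4.42 -0.91] turn [0.001 0.001 0.   ]
```

Emit:
play_rows(
  increments=[
    [3.5, [5, 0.8, -0.5], [0, 0, 0]],
    [3.5, [10, 1.6, -0.5], [0, 0, 0]],
    [3.5, [15, 2.5, -0.5], [0, 0, 0]],
    [3.5, [20, 3.4, -0.5], [0, 0, 0]],
    [3.5, [25, 4.2, -0.5], [0, 0, 0]],
    [3.5, [26.8, 4.4, -0.5], [0, 0, 0]],
    [3.5, [26.8, 4.4, -0.5], [0, 0, 0]],
    [3.5, [26.8, 4.4, -0.5], [0, 0, 0]],
    [3.5, [26.8, 4.4, -0.5], [0, 0, 0]],
    [3.5, [26.8, 4.4, -0.5], [0, 0, 0]],
    [3.5, [26.8, 4.4, -0.5], [0, 0, 0]],
    [3.5, [26.8, 4.4, -0.5], [0, 0, 0]],
  ],
)

```text
time: 40.65
ee_pos: [0.4996, 0.2398, 0.2361]
eef_rot: [1.613, 2.696, 0.0]
wrist_force: [0.2, -0.5, 0.3]
grip_width: 0.0357
grasp_force: 0.0
```

Emit:
play_rows(
  increments=[
    [3.5, [0, 0, 0], [0, 0, 0]],
    [3.5, [0, 0, 0], [0, 0, 0]],
    [3.5, [0, 0, 0], [0, 0, 0]],
    [3.5, [0, 0, 0], [0, 0, 0]],
    [3.5, [0, 0, 0], [0, 0, 0]],
    [3.5, [0, 0, 0], [0, 0, 0]],
    [3.5, [0, 0, 0], [0, 0, 0]],
    [3.5, [0, 0, 0], [0, 0, 0]],
    [3.5, [0, 0, 0], [0, 0, 0]],
    [3.5, [0, 0, 0], [0, 0, 0]],
    [3.5, [0, 0, 0], [0, 0, 0]],
    [3.5, [0, 0, 0], [0, 0, 0]],
  ],
)

```text
time: 41.85
ee_pos: [0.4993, 0.2405, 0.2361]
eef_rot: [-1.611, -2.697, -0.0]
wrist_force: [-0.5, -0.8, 0.3]
grip_width: 0.0349
grasp_force: 0.0
```

Emit:
play_rows(
  increments=[
    [3.5, [0, 0, 0], [0, 0, 0]],
    [3.5, [0, 0, 0], [0, 0, 0]],
    [3.5, [0, 0, 0], [0, 0, 0]],
    [3.5, [0, 0, 0], [0, 0, 0]],
    [3.5, [0, 0, 0], [0, 0, 0]],
    [3.5, [0, 0, 0], [0, 0, 0]],
    [3.5, [0, 0, 0], [0, 0, 0]],
    [3.5, [0, 0, 0], [0, 0, 0]],
  ],
)

```text
time: 42.65
ee_pos: [0.4993, 0.2405, 0.2361]
eef_rot: [1.611, 2.697, 0.0]
wrist_force: [0.2, 0.1, 0.9]
grip_width: 0.035
grasp_force: 0.0
```

```bash
python3 - <<'E'
from h import *
s,R=state(); f=grab('wrist'); carrier(f,'red',[.449,.3485]); posttop(f); go([*post(0),.075],118.3)
E
```

```text
t 42.65 pos [0.4993 0.2405 0.2361] toolx yaw 118.31 z [ 0.0001  0.0001 -1.    ] q [0.3344 0.333  0.0293 1.267  0.0001 1.4111] w 0.035 g 0.0
red centre [0.4485 0.348 ] r mm 32.4 yaw -124.8 n 20 halfwidth mm 1.9
shift [-26.55  -4.22  16.11] turn [ 0. -0.  0.]
```

Emit:
play_rows(
  increments=[
    [3.5, [-5, -0.8, 0], [0, 0, 0]],
    [3.5, [-10, -1.6, 2], [0, 0, 0]],
    [3.5, [-15, -2.4, 5], [0, 0, 0]],
    [3.5, [-20, -3.2, 9], [0, 0, 0]],
    [3.5, [-25, -4, 12], [0, 0, 0]],
    [3.5, [-26.6, -4.2, 15], [0, 0, 0]],
    [3.5, [-26.6, -4.2, 16], [0, 0, 0]],
    [3.5, [-26.6, -4.2, 16], [0, 0, 0]],
    [3.5, [-26.6, -4.2, 18], [0, 0, 0]],
    [3.5, [-26.6, -4.2, 20.5], [0, 0, 0]],
    [3.5, [-26.6, -4.2, 20.5], [0, 0, 0]],
    [3.5, [-26.6, -4.2, 20.5], [0, 0, 0]],
  ],
)

```text
time: 43.9
ee_pos: [0.5884, -0.0127, 0.0323]
eef_rot: [-1.609, -2.698, -0.0]
wrist_force: [-0.3, 0.4, 0.6]
grip_width: 0.035
grasp_force: 0.0
```

Emit:
play_rows(
  increments=[
    [3.5, [0, 0, 0], [0, 0, 0]],
    [0.6, [0, 0, 0], [0, 0, 0]],
    [0.6, [0, 0, 0], [0, 0, 0]],
    [0.6, [0, 0, 0], [0, 0, 0]],
    [0.6, [0, 0, 0], [0, 0, 0]],
  ],
)

```text
time: 44.4
ee_pos: [0.5889, -0.0135, 0.0326]
eef_rot: [1.61, 2.696, 0.001]
wrist_force: [-2.5, 0.4, 5.1]
grip_width: 0.0092
grasp_force: 58.6
```

Emit:
play_rows(
  increments=[
    [0.6, [0.5, 0.61, 0], [0, 0, 0]],
    [0.6, [0.88, 1.29, 0], [0, 0, 0]],
    [0.6, [1.13, 2.04, 0], [0, 0, 0]],
    [0.6, [1.23, 2.82, 0], [0, 0, 0]],
    [0.6, [1.18, 3.61, 0], [0, 0, 0]],
    [0.6, [0.99, 4.37, 0], [0, 0, 0]],
    [0.6, [0.66, 5.08, 0], [0, 0, 0]],
    [0.6, [0.21, 5.72, 0], [0, 0, 0]],
    [0.6, [0.21, 5.72, 0], [0, 0, 0]],
    [3.5, [0.21, 5.72, 0], [0, 0, 0]],
    [3.5, [0.21, 5.72, 0], [0, 0, 0]],
    [3.5, [0.21, 5.72, 0], [0, 0, 0]],
  ],
)

```text
time: 45.6
ee_pos: [0.6378, 0.015, 0.0313]
eef_rot: [1.611, 2.697, -0.0]
wrist_force: [0.8, -0.4, -0.1]
grip_width: 0.035
grasp_force: 0.0
```

```bash
python3 - <<'E'
from h import *
s,R=state();d=s['ee_pos'][:2]-PIV; print('angle now',np.arctan2(d@EY,-d@EX),'dist',np.hypot(*d)); go([.5328,.0051,.055],73.3)
E
```

```text
t 45.6 pos [0.6378 0.015  0.0313] toolx yaw 118.29 z [ 0.0001 -0.0004 -1.    ] q [-0.0757  0.6227 -0.0556  0.8924 -0.0003  1.0014] w 0.035 g 0.0
angle now 1.512424576140389 dist 0.04145709941334555
shift [ 4.1  -9.71 -2.38] turn [0.    0.    0.785]
```

Emit:
play_rows(
  increments=[
    [3.5, [0, 0, -4], [0, 0, 0]],
    [3.5, [0, 0, -7], [0, 0, 0.14]],
    [3.5, [1.4, -3.3, -7], [0, 0, 0.28]],
    [3.5, [2.8, -6.6, -7], [0, 0, 0.42]],
    [3.5, [4.1, -9.7, -7], [0, 0, 0.56]],
    [3.5, [4.1, -9.7, -5], [0, 0, 0.7]],
    [3.5, [4.1, -9.7, -3], [0, 0, 0.785]],
    [3.5, [4.1, -9.7, -2.4], [0, 0, 0.785]],
    [3.5, [4.1, -9.7, -2.4], [0, 0, 0.785]],
    [3.5, [4.1, -9.7, -2.4], [0, 0, 0.785]],
    [3.5, [4.1, -9.7, -2.4], [0, 0, 0.785]],
    [3.5, [4.1, -9.7, -2.4], [0, 0, 0.785]],
  ],
)

```text
time: 46.8
ee_pos: [0.5338, 0.0054, 0.0559]
eef_rot: [2.519, 1.876, 0.002]
wrist_force: [0.2, -0.5, 0.0]
grip_width: 0.0354
grasp_force: 0.0
```

```bash
python3 - <<'E'
from h import *
s,R=state(); go([.5328,.0051,.0215],73.3)
E
```

```text
t 46.8 pos [0.5338 0.0054 0.0559] toolx yaw 73.35 z [ 0.0016 -0.0001 -1.    ] q [-0.1088  0.4146 -0.3427  0.8118  0.0001  1.7525] w 0.0354 g 0.0
shift [-0.06 -0.1   3.44] turn [ 0.002 -0.     0.001]
```

Emit:
play_rows(
  increments=[
    [3.5, [-0.04, -0.04, 1.8], [0, 0, 0]],
    [3.5, [-0.04, -0.04, 3.35], [0, 0, 0]],
    [3.5, [-0.04, -0.04, 3.35], [0, 0, 0]],
    [3.5, [-0.04, -0.04, 3.35], [0, 0, 0]],
    [3.5, [-0.04, -0.04, 3.35], [0, 0, 0]],
    [0, [-0.04, -0.04, 3.35], [0, 0, 0]],
    [0, [-0.04, -0.04, 3.35], [0, 0, 0]],
    [0, [-0.04, -0.04, 3.35], [0, 0, 0]],
    [0, [-0.04, -0.04, 3.35], [0, 0, 0]],
    [0, [-0.04, -0.04, 2.3], [0, 0, 0]],
    [0, [-0.04, -0.04, -1], [0, 0, 0]],
    [0, [-0.04, -0.04, -5], [0, 0, 0]],
  ],
)

```text
time: 48.0
ee_pos: [0.5301, 0.0054, 0.1046]
eef_rot: [-2.517, -1.874, 0.006]
wrist_force: [0.3, -0.8, -1.1]
grip_width: 0.0106
grasp_force: 61.6
```

```bash
python3 - <<'E'
from h import *
s,R=state(); go([.4845,-.2955,.12],73.3)
E
```

```text
t 48.0 pos [0.5301 0.0054 0.1046] toolx yaw 73.33 z [-0.0051  0.0006 -1.    ] q [-0.1095  0.3651 -0.2766  0.9342  0.0001  1.7523] w 0.0106 g 61.58957362174988
shift [-30.14   4.26  -1.53] turn [-0.005  0.001  0.   ]
```

Emit:
play_rows(
  increments=[
    [0, [-4.5, 0.6, -2], [0, 0, 0]],
    [0, [-9, 1.2, -2], [0, 0, 0]],
    [0, [-13.5, 1.8, -2], [0, 0, 0]],
    [0, [-18, 2.4, -2], [0, 0, 0]],
    [0, [-22.5, 3, -2], [0, 0, 0]],
    [0, [-27, 3.6, -1], [0, 0, 0]],
    [0, [-30.2, 4.1, 2], [0, 0, 0]],
    [0, [-30.2, 4.1, 5.2], [0, 0, 0]],
    [0, [-30.2, 4.1, 5.2], [0, 0, 0]],
    [0, [-30.2, 4.1, 5.2], [0, 0, 0]],
    [0, [-30.2, 4.1, 5.2], [0, 0, 0]],
    [0, [-30.2, 4.1, 5.2], [0, 0, 0]],
  ],
)

```text
time: 49.2
ee_pos: [0.4865, -0.296, 0.0551]
eef_rot: [2.516, 1.876, 0.002]
wrist_force: [-0.0, -0.2, -1.6]
grip_width: 0.0102
grasp_force: 61.6
```

```bash
python3 - <<'E'
from h import *
s,R=state(); f=grab('scene')
for b in blobs(f,'blue',25):
    w=cast(f,[cen(b)],.028)[0]
    if np.hypot(*(w-[.405,-.306]))<.1: print('blue',w)
go([.4845,-.2955,.017],73.3)
E
```

```text
t 49.2 pos [ 0.4865 -0.296   0.0551] toolx yaw 73.41 z [ 0.0026 -0.0018 -1.    ] q [-0.658   0.476  -0.2442  0.8474  0.0001  1.2024] w 0.0102 g 61.55394673347473
blue [ 0.4052 -0.3058]
shift [-0.   -0.21  3.79] turn [0.003 0.001 0.002]
```

Emit:
play_rows(
  increments=[
    [0, [0, -0.15, 1.5], [0, 0, 0]],
    [0, [0, -0.15, 2.8], [0, 0, 0]],
    [0, [0, -0.15, 3.3], [0, 0, 0]],
    [0, [0, -0.15, 3.5], [0, 0, 0]],
    [0, [0, -0.15, 3.7], [0, 0, 0]],
    [0, [0, -0.15, 3.8], [0, 0, 0]],
    [0, [0, -0.15, 3.8], [0, 0, 0]],
  ],
)

```text
time: 49.95
ee_pos: [0.4832, -0.2947, 0.0186]
eef_rot: [-2.519, -1.876, -0.0]
wrist_force: [-9.2, 7.1, 25.8]
grip_width: 0.0107
grasp_force: 65.5
```

Emit:
play_rows(
  increments=[
    [0, [0, 0, -0.05], [0, 0, 0]],
    [3.5, [0, 0, -0.05], [0, 0, 0]],
    [3.5, [0, 0, -0.05], [0, 0, 0]],
    [3.5, [0, 0, -0.05], [0, 0, 0]],
    [3.5, [0, 0, -4], [0, 0, 0]],
    [3.5, [0, 0, -9], [0, 0, 0]],
    [3.5, [0, 0, -14], [0, 0, 0]],
    [3.5, [0, 0, -19], [0, 0, 0]],
    [3.5, [0, 0, -19], [0, 0, 0]],
    [3.5, [0, 0, -19], [0, 0, 0]],
  ],
)

```text
time: 50.95
ee_pos: [0.4848, -0.2964, 0.2064]
eef_rot: [2.517, 1.874, 0.002]
wrist_force: [-0.7, 0.7, -0.0]
grip_width: 0.0349
grasp_force: 0.0
```

```bash
python3 - <<'E'
from h import *
s,R=state(); f=grab('scene')
for c,n in(('blue',[.404,-.306]),('yellow',[.484,-.297]),('red',[.4485,.348])):
    for b in blobs(f,c,25):
        w=cast(f,[cen(b)],.028)[0]
        if np.hypot(*(w-n))<.12: print(c,cen(b),w)
go([.46,.33,.20],236)
E
```

```text
t 50.95 pos [ 0.4848 -0.2964  0.2064] toolx yaw 73.33 z [ 0.003  -0.0022 -1.    ] q [-0.6604  0.3672  0.0016  1.2016  0.0001  1.2014] w 0.0349 g 0.0
blue [452.0949 395.1314] [ 0.4051 -0.3058]
yellow [467.4849 343.6887] [ 0.4983 -0.2811]
red [198.5718 198.3563] [0.4454 0.3487]
shift [ 59.24 -20.21   0.47] turn [ 0.    -0.    -2.839]
```

```bash
python3 - <<'E'
from h import *
s,R=state(); f=grab('wrist'); 
for b in blobs(f,'yellow',60)[:4]: print(cen(b),rect(f,b,.036))
for b in blobs(f,'blue',60)[:4]: print('b',cen(b),rect(f,b,.036))
H['yellow'][0]=(20,160,100)
f2=grab('scene')
for b in blobs(f2,'yellow',20)[:5]: print('scene',cen(b),cv2.contourArea(b),cast(f2,[cen(b)],.028))
save(f,'wt2'); go([.46,.32,.20],56)
E
```

```text
t 51.0 pos [ 0.4836 -0.2955  0.2046] toolx yaw 73.33 z [-0.0001  0.0002 -1.    ] q [-0.6604  0.3685 -0.0012  1.2013  0.0001  1.2014] w 0.0349 g 0.0
[337.0145 202.0442] ((502.78570556640625, -282.4904479980469), (34.8138313293457, 11.390398979187012), 79.6076889038086)
b [568.4966 203.6492] ((707.1138305664062, -344.5122985839844), (16.585716247558594, 28.303043365478516), 64.4317626953125)
b [245.7387 255.8796] ((405.9351806640625, -306.5567932128906), (32.867332458496094, 11.612031936645508), 73.17709350585938)
shift [ 58.24 -19.8    0.45] turn [-0.004 -0.001  0.302]
```

View pics/wt2.png

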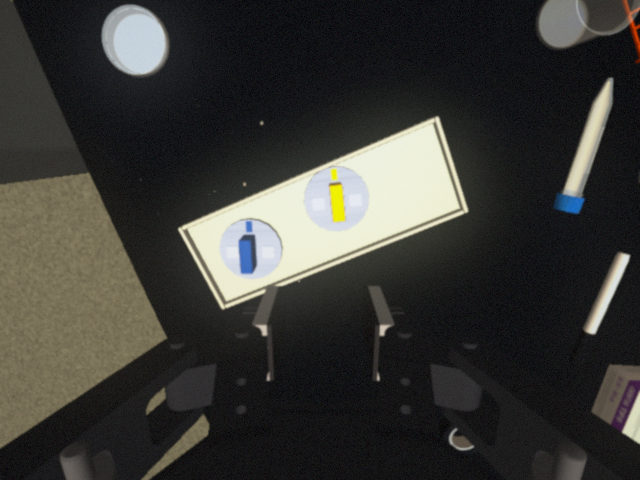

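Blue lies at (251,248) and yellow at (336,198). Yellow was knocked about 2 cm toward the tray's left wall. Checking whether it still lies flat.

```bash
python3 - <<'E'
from h import *
f=grab('wrist'); im=f['img'].astype(int); m=((im[:,:,2]-im[:,:,0])>5)&(im.max(2)>110)
m=m.astype(np.uint8)*255; m[:150]=0; m[300:]=0
for c in cv2.findContours(m,cv2.RETR_EXTERNAL,cv2.CHAIN_APPROX_NONE)[0]:
    if cv2.contourArea(c)<800: continue
    for z in(.012,): 
        P=(cast(f,c.reshape(-1,2),z)*1000).astype(np.float32); print(cen(c),z,cv2.minEnclosingCircle(P),cv2.fitEllipse(P))
for c in('yellow','blue'): 
    for b in blobs(f,c,15): print(c,cen(b).round(1),cv2.contourArea(b))
T=np.array([.4825,-.2955]);a=np.radians(6.2);u=np.array([np.cos(a),np.sin(a)]);v=np.array([-u[1],u[0]])
m=cv2.inRange(f['hsv'],np.array((0,0,120)),np.array((179,90,255)))
c=max(cv2.findContours(m,cv2.RETR_EXTERNAL,cv2.CHAIN_APPROX_NONE)[0],key=cv2.contourArea);print('tray rim',rect(f,c,.016))
save(f,'wy4',(270,130,130,130),4)
E
```

```text
[252.0036 249.5519] 0.012 ((405.31939697265625, -307.2651062011719), 31.365863800048828) ((405.2681884765625, -307.2258605957031), (61.1846809387207, 61.70684814453125), 132.67642211914062)
[338.052  199.6313] 0.012 ((502.72320556640625, -283.20550537109375), 31.20659637451172) ((502.6324157714844, -283.4090881347656), (55.85083770751953, 61.432708740234375), 81.65379333496094)
yellow [339. 203.] 433.5
yellow [335.6 174.8] 47.5
blue [571.9 204.8] 447.5
blue [247.3 257.3] 362.5
blue [250.1 227.3] 34.5
tray rim ((483.5340576171875, -298.3882141113281), (270.810302734375, 98.47058868408203), 6.2397356033325195)
```

View pics/wy4.png

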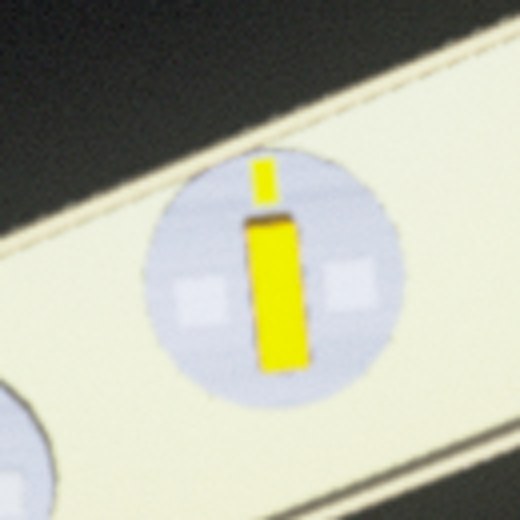

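Yellow lies flat against the wall edge, untilted, with room left at the far end for red. On to red.

Emit:
play_rows(
  increments=[
    [8, [4.7, -1.7, 0], [0, 0, 0.1]],
    [8, [9.4, -3.4, 0], [0, 0, 0.2]],
    [8, [14, -5.1, 0], [0, 0, 0.3]],
    [8, [18.7, -6.8, 0], [0, 0, 0.302]],
    [8, [23.4, -8.5, 0], [0, 0, 0.302]],
    [8, [28, -10.2, 0], [0, 0, 0.302]],
    [8, [32.7, -11.9, 0], [0, 0, 0.302]],
    [8, [37.4, -13.6, 0], [0, 0, 0.302]],
    [8, [42, -15.3, 0], [0, 0, 0.302]],
    [8, [46.7, -17, 0], [0, 0, 0.302]],
    [8, [51.4, -18.7, 0], [0, 0, 0.302]],
    [8, [56, -20.4, 2], [0, 0, 0.302]],
  ],
)

```text
time: 52.35
ee_pos: [0.4494, 0.2995, 0.1868]
eef_rot: [2.773, 1.476, 0.004]
wrist_force: [1.3, 0.6, -0.1]
grip_width: 0.08
grasp_force: 0.0
```

Emit:
play_rows(
  increments=[
    [8, [4.4, 0, 3.4], [0, 0, 0]],
    [8, [4.4, 0, 3.4], [0, 0, 0]],
    [8, [4.4, 0, 3.4], [0, 0, 0]],
    [8, [4.4, 0, 3.4], [0, 0, 0]],
    [8, [4.4, 0, 3.4], [0, 0, 0]],
    [8, [4.4, 0, 3.4], [0, 0, 0]],
  ],
)

```text
time: 52.95
ee_pos: [0.4741, 0.3325, 0.1536]
eef_rot: [2.775, 1.473, 0.003]
wrist_force: [0.5, -0.3, 0.8]
grip_width: 0.08
grasp_force: 0.0
```

```bash
python3 - <<'E'
from h import *
s,R=state(); f=grab('wrist'); o=carrier(f,'red',[.4485,.348]); ribtop(f,'red',[.4485,.348]); M=f['mount']; print('E now',R[:2,:2]@(np.array([M[0][3],M[1][3]])-[.0695,0]))
o=o-E_; print(o); go([*o,.05],55.5)
E
```

```text
t 52.95 pos [0.4741 0.3325 0.1536] toolx yaw 55.94 z [ 0.0017  0.0009 -1.    ] q [ 0.5021  0.4154 -0.0652  1.0883 -0.      2.6673] w 0.08 g 0.0
red centre [0.4487 0.3475] r mm 33.4 yaw -124.9 n 15 halfwidth mm 1.3
rib [0.4417 0.3369] (15.129266738891602, 9.586522102355957) axis 53.91024
E now [ 0.0013 -0.0009]
[0.4474 0.3484]
shift [-0.2  -3.1  10.35] turn [ 0.001 -0.002  0.008]
```

Emit:
play_rows(
  increments=[
    [6, [-0.1, -1.5, 1], [0, 0, 0.013]],
    [6, [-0.2, -3.1, 5], [0, 0, 0.013]],
    [6, [-0.2, -3.1, 9], [0, 0, 0.013]],
    [6, [-0.2, -3.1, 10.5], [0, 0, 0.013]],
    [6, [-0.2, -3.1, 10.5], [0, 0, 0.013]],
    [6, [-0.2, -3.1, 10.5], [0, 0, 0.013]],
    [6, [-0.2, -3.1, 10.5], [0, 0, 0.013]],
    [6, [-0.2, -3.1, 10.5], [0, 0, 0.013]],
  ],
)

```text
time: 53.8
ee_pos: [0.4483, 0.3496, 0.049]
eef_rot: [-2.783, -1.457, -0.006]
wrist_force: [0.6, 0.1, 0.1]
grip_width: 0.06
grasp_force: 0.0
```

```bash
python3 - <<'E'
from h import *
s,R=state(); f=grab('wrist'); ribtop(f,'red',[.4485,.348]); go([.4473,.3486,.0125],55.2)
E
```

```text
t 53.8 pos [0.4483 0.3496 0.049 ] toolx yaw 55.26 z [ 0.003   0.0019 -1.    ] q [ 0.5508  0.4803 -0.255   0.8319  0.0001  2.7279] w 0.06 g 0.0
rib [0.4404 0.3361] (3.9783427715301514, 9.229310989379883) axis -34.813126
shift [-0.13 -0.01  3.63] turn [ 0.001 -0.003  0.001]
```

Emit:
play_rows(
  increments=[
    [6, [-0.05, -0.01, 2], [0, 0, 0]],
    [6, [-0.05, -0.01, 3.45], [0, 0, 0]],
    [6, [-0.05, -0.01, 3.45], [0, 0, 0]],
    [6, [-0.05, -0.01, 3.45], [0, 0, 0]],
    [6, [-0.05, -0.01, 3.45], [0, 0, 0]],
    [6, [-0.05, -0.01, 3.45], [0, 0, 0]],
  ],
)

```text
time: 54.45
ee_pos: [0.4473, 0.3491, 0.0138]
eef_rot: [-2.783, -1.457, -0.003]
wrist_force: [1.0, -0.2, 0.0]
grip_width: 0.0601
grasp_force: 0.0
```

Emit:
play_rows(
  increments=[
    [0, [0, 0, 0], [0, 0, 0]],
    [0, [0, 0, 0], [0, 0, 0]],
    [0, [0, 0, 0], [0, 0, 0]],
    [0, [0, 0, 0], [0, 0, 0]],
    [0, [0, 0, 0], [0, 0, 0]],
  ],
)

```text
time: 54.95
ee_pos: [0.4467, 0.3487, 0.0131]
eef_rot: [-2.783, -1.457, -0.001]
wrist_force: [-0.9, 0.2, 3.3]
grip_width: 0.0107
grasp_force: 61.6
```

Emit:
play_rows(
  increments=[
    [0, [0, 0, -3], [0, 0, 0]],
    [0, [0, 0, -7], [0, 0, 0]],
    [0, [0, 0, -11], [0, 0, 0]],
    [0, [0, 0, -15.5], [0, 0, 0]],
    [0, [0, 0, -15.5], [0, 0, 0]],
  ],
)

```text
time: 55.45
ee_pos: [0.4499, 0.3508, 0.1742]
eef_rot: [-2.782, -1.457, -0.018]
wrist_force: [0.4, 1.2, -1.7]
grip_width: 0.0106
grasp_force: 61.0
```

```bash
python3 - <<'E'
from h import *
s,R=state(); go([.556,.082,.175],None)
E
```

```text
t 55.45 pos [0.4499 0.3508 0.1742] toolx yaw 55.28 z [ 0.0095  0.006  -0.9999] q [ 0.551   0.3792 -0.0653  1.115   0.0001  2.7277] w 0.0106 g 61.023019552230835
shift [-16.05  24.03  -0.14] turn [ 0.004 -0.01  -0.   ]
```

Emit:
play_rows(
  increments=[
    [0, [-2, 2.2, 0], [0, 0, -0.14]],
    [0, [-4, 4.5, 0], [0, 0, -0.28]],
    [0, [-6, 6.7, 0], [0, 0, -0.42]],
    [0, [-8, 9, 0], [0, 0, -0.56]],
    [0, [-10, 11.2, 0], [0, 0, -0.7]],
    [0, [-12, 13.5, 0], [0, 0, -0.84]],
    [0, [-14, 15.7, 0], [0, 0, -0.98]],
    [0, [-16, 18, 0], [0, 0, -1.12]],
    [0, [-18, 20.2, 0], [0, 0, -1.26]],
    [0, [-20, 22.5, 0], [0, 0, -1.4]],
    [0, [-22, 25, 0], [0, 0, -1.54]],
    [0, [-23.4, 26.7, 0], [0, 0, -1.68]],
  ],
)

```text
time: 56.65
ee_pos: [0.5322, 0.0023, 0.1663]
eef_rot: [-0.765, -3.045, 0.001]
wrist_force: [-0.0, 0.9, -1.8]
grip_width: 0.0105
grasp_force: 60.8
```

Emit:
play_rows(
  increments=[
    [0, [0, 0, 0], [0, 0, -0.14]],
    [0, [0, 0, 0], [0, 0, -0.28]],
    [0, [0, 0, 0], [0, 0, -0.42]],
    [0, [0, 0, 0], [0, 0, -0.56]],
    [0, [0, 0, 0], [0, 0, -0.7]],
    [0, [0, 0, 0], [0, 0, -0.84]],
    [0, [0, 0, 2], [0, 0, -0.98]],
    [0, [0, 0, 4], [0, 0, -1.12]],
    [0, [0, 0, 6], [0, 0, -1.26]],
    [0, [0, 0, 8], [0, 0, -1.4]],
    [0, [0, 0, 10], [0, 0, -1.54]],
    [0, [0, 0, 11], [0, 0, -1.68]],
  ],
)

```text
time: 57.85
ee_pos: [0.53, 0.0045, 0.0544]
eef_rot: [1.757, -2.599, -0.005]
wrist_force: [-0.3, 0.4, -3.3]
grip_width: 0.0106
grasp_force: 60.8
```

```bash
python3 - <<'E'
from h import *
s,R=state(); go([.5327,.0042,.045],253.3)
E
```

```text
t 57.85 pos [0.53   0.0045 0.0544] toolx yaw -111.88 z [-0.0052  0.0007 -1.    ] q [-0.1113  0.4148 -0.3468  0.8144  0.0001 -1.3003] w 0.0106 g 60.829081535339355
shift [-0.08 -0.27  0.94] turn [ 0.005 -0.001 -0.09 ]
```

Emit:
play_rows(
  increments=[
    [0, [0, -0.1, 0.5], [0, 0, -0.095]],
    [0, [0, -0.1, 0.8], [0, 0, -0.095]],
    [0, [0, -0.1, 0.8], [0, 0, -0.095]],
    [0, [0, -0.1, 0.8], [0, 0, -0.095]],
    [0, [0, -0.1, 0.8], [0, 0, -0.095]],
    [0, [0, -0.1, 0.8], [0, 0, -0.095]],
    [0, [0, -0.1, 0.8], [0, 0, -0.095]],
    [0, [0, -0.1, 0.8], [0, 0, -0.095]],
  ],
)

```text
time: 58.65
ee_pos: [0.5337, 0.0038, 0.0499]
eef_rot: [-1.874, 2.521, -0.0]
wrist_force: [0.8, 0.7, -1.2]
grip_width: 0.0108
grasp_force: 60.8
```

```bash
python3 - <<'E'
from h import *
s,R=state(); f=grab('wrist')
for b in blobs(f,'red',100)[:3]:
    P=(cast(f,b.reshape(-1,2),s['ee_pos'][2]+.0189)-s['ee_pos'][:2]-E_)@R[:2,:2]*1000; print('rib tool mm',P.min(0),P.max(0),cen(b),cv2.minAreaRect(P.astype(np.float32))[2])
go([.5327,.0042,.022],253.3)
E
```

```text
t 58.65 pos [0.5337 0.0038 0.0499] toolx yaw -106.77 z [ 0.0005  0.0001 -1.    ] q [-0.1118  0.4219 -0.3492  0.7992  0.0001 -1.3899] w 0.0108 g 60.84551453590393
rib tool mm [-17.5183  -5.9004] [17.043   5.8602] [322.8829 322.2354] 89.9596176147461
shift [-0.01  0.1   2.79] turn [-0.     0.    -0.001]
```

Emit:
play_rows(
  increments=[
    [0, [0, 0.08, 1.2], [0, 0, 0]],
    [0, [0, 0.08, 2.2], [0, 0, 0]],
    [0, [0, 0.08, 2.2], [0, 0, 0]],
    [0, [0, 0.08, 2.2], [0, 0, 0]],
    [0, [0, 0.08, 2.2], [0, 0, 0]],
    [0, [0, 0.08, 2.4], [0, 0, 0]],
    [0, [0, 0.08, 2.6], [0, 0, 0]],
    [0, [0, 0.08, 2.75], [0, 0, 0]],
    [0, [0, 0.08, 2.85], [0, 0, 0]],
    [0, [0, 0.08, 2.85], [0, 0, 0]],
    [0, [0, 0.08, 2.85], [0, 0, 0]],
  ],
)

```text
time: 59.8
ee_pos: [0.5328, 0.004, 0.0212]
eef_rot: [-1.874, 2.522, 0.0]
wrist_force: [-0.2, -0.5, -2.0]
grip_width: 0.0105
grasp_force: 61.0
```

Emit:
play_rows(
  increments=[
    [0, [0, 0, 0.07], [0, 0, 0]],
    [0, [0, 0, 0.1], [0, 0, 0]],
    [0, [0, 0, 0.1], [0, 0, 0]],
    [3.5, [0, 0, 0.05], [0, 0, 0]],
    [3.5, [0, 0, 0.05], [0, 0, 0]],
    [3.5, [0, 0, 0.05], [0, 0, 0]],
    [3.5, [0, 0, 0.05], [0, 0, 0]],
    [3.5, [0, 0, -4], [0, 0, 0]],
    [3.5, [0, 0, -8], [0, 0, 0]],
    [3.5, [0, 0, -11], [0, 0, 0]],
    [3.5, [0, 0, -11], [0, 0, 0]],
    [3.5, [0, 0, -11], [0, 0, 0]],
  ],
)

```text
time: 61.0
ee_pos: [0.5335, 0.0039, 0.1318]
eef_rot: [-1.873, 2.52, -0.002]
wrist_force: [-0.2, 0.4, -1.4]
grip_width: 0.035
grasp_force: 0.0
```

```bash
python3 - <<'E'
from h import *
s,R=state(); f=grab('wrist'); carrier(f,'red',[.5338,.003],z=.016)
for b in blobs(f,'red',20): print(cen(b).round(),cv2.contourArea(b),cast(f,[cen(b)],.016)-E_)
posttop(f); print(post(1.51)); go([*post(1.51),.075],298.3)
E
```

```text
t 61.0 pos [0.5335 0.0039 0.1318] toolx yaw -106.76 z [ 0.002  -0.0002 -1.    ] q [-0.1116  0.3431 -0.233   0.9927  0.0001 -1.3898] w 0.035 g 0.0
red centre [0.5343 0.0032] r mm 32.9 yaw 73.0 n 12 halfwidth mm 0.8
[ 82. 391.] 111.5 [[0.7869 0.0806]]
post top [185. 303.] 190.0 [0.6414 0.0149] dist 0.0423 ang 1.598
[0.6378 0.0156]
shift [-4.14 -9.76  5.55] turn [ 0.001  0.    -0.786]
```

Red seated, yaw 73.0°. Now the clip.

Emit:
play_rows(
  increments=[
    [3.5, [-1.3, -3.2, 0], [0, 0, -0.14]],
    [3.5, [-2.6, -6.5, 0], [0, 0, -0.28]],
    [3.5, [-4.1, -9.9, 1], [0, 0, -0.42]],
    [3.5, [-4.1, -9.9, 3], [0, 0, -0.56]],
    [3.5, [-4.1, -9.9, 5], [0, 0, -0.7]],
    [3.5, [-4.1, -9.9, 5.5], [0, 0, -0.786]],
    [3.5, [-4.1, -9.9, 5.5], [0, 0, -0.786]],
    [3.5, [-4.1, -9.9, 5.5], [0, 0, -0.786]],
    [3.5, [-4.1, -9.9, 8], [0, 0, -0.786]],
    [3.5, [-4.1, -9.9, 10], [0, 0, -0.786]],
    [3.5, [-4.1, -9.9, 10], [0, 0, -0.786]],
    [3.5, [-4.1, -9.9, 10], [0, 0, -0.786]],
  ],
)

```text
time: 62.25
ee_pos: [0.6392, 0.0147, 0.0316]
eef_rot: [2.696, -1.613, -0.001]
wrist_force: [-1.0, -0.1, 0.7]
grip_width: 0.0351
grasp_force: 0.0
```

Emit:
play_rows(
  increments=[
    [3.5, [0, 0, 0], [0, 0, 0]],
    [0.6, [0, 0, 0], [0, 0, 0]],
    [0.6, [0, 0, 0], [0, 0, 0]],
    [0.6, [0, 0, 0], [0, 0, 0]],
    [0.6, [0, 0, 0], [0, 0, 0]],
  ],
)

```text
time: 62.75
ee_pos: [0.6406, 0.015, 0.0326]
eef_rot: [-2.695, 1.61, -0.003]
wrist_force: [0.0, 2.2, 6.2]
grip_width: 0.0088
grasp_force: 58.7
```

```bash
python3 - <<'E'
from h import *
swing(1.53,-.04,9)
E
```

```text
t 62.75 pos [0.6406 0.015  0.0326] toolx yaw -61.72 z [ 0.0028  0.0006 -1.    ] q [-0.0758  0.6244 -0.0486  0.895   0.0008 -2.1402] w 0.0088 g 58.70068609714508
[0.0251 2.1934 6.1585]
1.36 [-0.45  0.58]
1.18 [-0.79  1.23]
1.01 [-1.01  1.92]
0.83 [-1.11  2.65]
0.66 [-1.08  3.38]
0.48 [-0.92  4.1 ]
0.31 [-0.64  4.77]
0.13 [-0.25  5.39]
-0.04 [0.24 5.93]
angle now 1.578403354395295 dist 0.04226147712999628
```

Emit:
play_rows(
  increments=[
    [0.6, [-0.45, 0.58, 0], [0, 0, 0]],
    [0.6, [-0.79, 1.23, 0], [0, 0, 0]],
    [0.6, [-1.01, 1.92, 0], [0, 0, 0]],
    [0.6, [-1.11, 2.65, 0], [0, 0, 0]],
    [0.6, [-1.08, 3.38, 0], [0, 0, 0]],
    [0.6, [-0.92, 4.1, 0], [0, 0, 0]],
    [0.6, [-0.64, 4.77, 0], [0, 0, 0]],
    [0.6, [-0.25, 5.39, 0], [0, 0, 0]],
    [0.6, [0.24, 5.95, 0], [0, 0, 0]],
    [0.6, [0.35, 6.05, 0], [0, 0, 0]],
    [0.6, [0.35, 6.05, 0], [0, 0, 0]],
    [0.6, [0.35, 6.05, 0], [0, 0, 0]],
  ],
)

```text
time: 63.95
ee_pos: [0.5856, -0.01, 0.032]
eef_rot: [-2.69, 1.602, 0.015]
wrist_force: [-5.7, 18.7, 12.6]
grip_width: 0.0088
grasp_force: 62.0
```

Emit:
play_rows(
  increments=[
    [3.5, [0, 0, 0], [0, 0, 0]],
    [3.5, [0, 0, 0], [0, 0, 0]],
    [3.5, [0, 0, 0], [0, 0, 0]],
    [3.5, [0, 0, -4], [0, 0, 0]],
    [3.5, [0, 0, -9], [0, 0, 0]],
    [3.5, [0, 0, -14], [0, 0, 0]],
    [3.5, [0, 0, -19], [0, 0, 0]],
    [3.5, [0, 0, -20], [0, 0, 0]],
    [3.5, [0, 0, -20], [0, 0, 0]],
  ],
)

```text
time: 64.85
ee_pos: [0.5895, -0.0178, 0.2337]
eef_rot: [-2.694, 1.612, -0.008]
wrist_force: [0.8, 0.6, -0.6]
grip_width: 0.0349
grasp_force: 0.0
```

```bash
python3 - <<'E'
from h import *
s,R=state(); f=grab('wrist'); postang(f); posttop(f)
for b in blobs(f,'red',10): print(cen(b).round(),cv2.contourArea(b),cast(f,[cen(b)],.016)-E_)
go([.55,.22,.24],None)
E
```

```text
t 64.85 pos [ 0.5895 -0.0178  0.2337] toolx yaw -61.77 z [ 0.0054 -0.001  -1.    ] q [-0.1376  0.4027  0.1249  1.2875 -0.0003 -2.201 ] w 0.0349 g 0.0
post? [322.6608 222.8142] 113.0 z 0.047 [ 0.5887 -0.0149] dist 0.04079861732037658 ang -0.03364146110938356
post? [322.6608 222.8142] 113.0 z 0.022 [ 0.5862 -0.01  ] dist 0.044660131162864276 ang 0.05960261792985183
post? [293.9733 190.06  ] 75.0 z 0.047 [ 0.6278 -0.0301] dist 0.004763643607075728 ang -1.7836860538879489
post? [293.9733 190.06  ] 75.0 z 0.022 [ 0.6283 -0.0263] dist 0.0009442711343084179 ang -1.9645894961780905
post top [323. 224.] 82.0 [ 0.5881 -0.0125] dist 0.0421 ang 0.017
[104. 235.] 3664.0 [[0.7903 0.1176]]
[360. 259.] 435.5 [[0.5299 0.0091]]
[165.  13.] 100.0 [[ 0.8094 -0.114 ]]
[90.  2.] 15.5 [[ 0.8773 -0.0901]]
shift [-22.73  -7.88  -0.89] turn [-0.001 -0.001  0.   ]
```

Emit:
play_rows(
  increments=[
    [3.5, [-5, -1.7, -0.5], [0, 0, 0]],
    [3.5, [-10, -3.4, -0.5], [0, 0, 0]],
    [3.5, [-15, -5.2, -0.5], [0, 0, 0]],
    [3.5, [-20, -7, -0.5], [0, 0, 0]],
    [3.5, [-22.7, -7.9, -0.5], [0, 0, 0]],
    [3.5, [-22.7, -7.9, -0.5], [0, 0, 0]],
    [3.5, [-22.7, -7.9, -0.5], [0, 0, 0]],
    [3.5, [-22.7, -7.9, -0.5], [0, 0, 0]],
    [3.5, [-22.7, -7.9, -0.5], [0, 0, 0]],
    [3.5, [-22.7, -7.9, -0.5], [0, 0, 0]],
    [3.5, [-22.7, -7.9, -0.5], [0, 0, 0]],
    [3.5, [-22.7, -7.9, -0.5], [0, 0, 0]],
  ],
)

```text
time: 66.1
ee_pos: [0.5501, 0.2198, 0.2364]
eef_rot: [-2.696, 1.613, -0.0]
wrist_force: [-1.0, -0.1, -0.1]
grip_width: 0.0352
grasp_force: 0.0
```

Emit:
play_rows(
  increments=[
    [3.5, [0, 0, 0], [0, 0, 0]],
    [3.5, [0, 0, 0], [0, 0, 0]],
    [3.5, [0, 0, 0], [0, 0, 0]],
    [3.5, [0, 0, 0], [0, 0, 0]],
    [3.5, [0, 0, 0], [0, 0, 0]],
    [3.5, [0, 0, 0], [0, 0, 0]],
    [3.5, [0, 0, 0], [0, 0, 0]],
    [3.5, [0, 0, 0], [0, 0, 0]],
    [3.5, [0, 0, 0], [0, 0, 0]],
    [3.5, [0, 0, 0], [0, 0, 0]],
    [3.5, [0, 0, 0], [0, 0, 0]],
    [3.5, [0, 0, 0], [0, 0, 0]],
  ],
)

```text
time: 67.3
ee_pos: [0.5499, 0.2203, 0.2362]
eef_rot: [-2.697, 1.612, -0.0]
wrist_force: [0.2, -0.8, -0.2]
grip_width: 0.0349
grasp_force: 0.0
```

Emit:
play_rows(
  increments=[
    [3.5, [0, 0, 0], [0, 0, 0]],
    [3.5, [0, 0, 0], [0, 0, 0]],
    [3.5, [0, 0, 0], [0, 0, 0]],
    [3.5, [0, 0, 0], [0, 0, 0]],
    [3.5, [0, 0, 0], [0, 0, 0]],
    [3.5, [0, 0, 0], [0, 0, 0]],
    [3.5, [0, 0, 0], [0, 0, 0]],
    [3.5, [0, 0, 0], [0, 0, 0]],
  ],
)

```text
time: 68.1
ee_pos: [0.5498, 0.2203, 0.2362]
eef_rot: [-2.697, 1.612, -0.0]
wrist_force: [-0.6, 0.3, 0.1]
grip_width: 0.0353
grasp_force: 0.0
```

```bash
python3 - <<'E'
from h import *
s,R=state(); go([*post(0),.075],298.3); go([*post(0),.031],298.3)
f=grab('scene')
for b in blobs(f,'red',20):
    w=cast(f,[cen(b)],.03)[0]
    if np.hypot(*(w-SEAT))<.08: print('red',cen(b),w)
E
```

```text
t 68.1 pos [0.5498 0.2203 0.2362] toolx yaw -61.73 z [ 0.  0. -1.] q [ 0.274   0.4128  0.1467  1.3045  0.     -1.7902] w 0.0353 g 0.0
shift [22.38  7.71 16.12] turn [-0.     0.    -0.001]
shift [22.38  7.71 20.52] turn [-0.     0.    -0.001]
red [344.0324 248.4318] [0.5321 0.0058]
```

Emit:
play_rows(
  increments=[
    [3.5, [5, 1.7, 0], [0, 0, 0]],
    [3.5, [10, 3.4, 2], [0, 0, 0]],
    [3.5, [15, 5.2, 5], [0, 0, 0]],
    [3.5, [20, 6.9, 9], [0, 0, 0]],
    [3.5, [22.4, 7.7, 13], [0, 0, 0]],
    [3.5, [22.4, 7.7, 16], [0, 0, 0]],
    [3.5, [22.4, 7.7, 16], [0, 0, 0]],
    [3.5, [22.4, 7.7, 16], [0, 0, 0]],
    [3.5, [22.4, 7.7, 18.5], [0, 0, 0]],
    [3.5, [22.4, 7.7, 20.5], [0, 0, 0]],
    [3.5, [22.4, 7.7, 20.5], [0, 0, 0]],
    [3.5, [22.4, 7.7, 20.5], [0, 0, 0]],
  ],
)

```text
time: 69.35
ee_pos: [0.5894, -0.0124, 0.0333]
eef_rot: [-2.697, 1.609, -0.003]
wrist_force: [0.3, 0.2, 0.5]
grip_width: 0.0352
grasp_force: 0.0
```

Emit:
play_rows(
  increments=[
    [3.5, [0, 0, 0], [0, 0, 0]],
    [0.6, [0, 0, 0], [0, 0, 0]],
    [0.6, [0, 0, 0], [0, 0, 0]],
    [0.6, [0, 0, 0], [0, 0, 0]],
    [0.6, [0, 0, 0], [0, 0, 0]],
  ],
)

```text
time: 69.85
ee_pos: [0.5887, -0.0133, 0.0327]
eef_rot: [-2.696, 1.611, -0.002]
wrist_force: [-2.6, 0.7, 6.1]
grip_width: 0.0093
grasp_force: 58.6
```

Emit:
play_rows(
  increments=[
    [0.6, [-0.5, -0.61, 0], [0, 0, 0]],
    [0.6, [-0.88, -1.29, 0], [0, 0, 0]],
    [0.6, [-1.13, -2.04, 0], [0, 0, 0]],
    [0.6, [-1.23, -2.82, 0], [0, 0, 0]],
    [0.6, [-1.18, -3.61, 0], [0, 0, 0]],
    [0.6, [-0.99, -4.37, 0], [0, 0, 0]],
    [0.6, [-0.66, -5.08, 0], [0, 0, 0]],
    [0.6, [-0.21, -5.72, 0], [0, 0, 0]],
    [0.6, [-0.21, -5.72, 0], [0, 0, 0]],
    [3.5, [-0.21, -5.72, 0], [0, 0, 0]],
    [3.5, [-0.21, -5.72, 0], [0, 0, 0]],
    [3.5, [-0.21, -5.72, 0], [0, 0, 0]],
  ],
)

```text
time: 71.05
ee_pos: [0.6374, 0.0151, 0.0313]
eef_rot: [2.696, -1.612, 0.0]
wrist_force: [0.9, -0.4, 0.2]
grip_width: 0.0349
grasp_force: 0.0
```

```bash
python3 - <<'E'
from h import *
s,R=state();d=s['ee_pos'][:2]-PIV; print('angle now',np.arctan2(d@EY,-d@EX),'dist',np.hypot(*d)); go([.5327,.0041,.055],253.3)
E
```

```text
t 71.05 pos [0.6374 0.0151 0.0313] toolx yaw -61.76 z [-0.0001 -0.0003 -1.    ] q [-0.0755  0.6222 -0.0565  0.8922 -0.0004 -2.1393] w 0.0349 g 0.0
angle now 1.5027296393276321 dist 0.041509811950995346
shift [-3.98  9.74 -2.37] turn [ 0.    -0.     0.784]
```

Emit:
play_rows(
  increments=[
    [3.5, [0, 0, -4], [0, 0, 0]],
    [3.5, [0, 0, -7], [0, 0, 0.14]],
    [3.5, [-1.4, 3.3, -7], [0, 0, 0.28]],
    [3.5, [-2.8, 6.6, -7], [0, 0, 0.42]],
    [3.5, [-4, 9.74, -7], [0, 0, 0.56]],
    [3.5, [-4, 9.74, -5], [0, 0, 0.7]],
    [3.5, [-4, 9.74, -3], [0, 0, 0.784]],
    [3.5, [-4, 9.74, -2.4], [0, 0, 0.784]],
    [3.5, [-4, 9.74, -2.4], [0, 0, 0.784]],
    [3.5, [-4, 9.74, -2.4], [0, 0, 0.784]],
    [3.5, [-4, 9.74, -2.4], [0, 0, 0.784]],
    [3.5, [-4, 9.74, -2.4], [0, 0, 0.784]],
  ],
)

```text
time: 72.25
ee_pos: [0.5337, 0.0045, 0.056]
eef_rot: [-1.876, 2.518, -0.002]
wrist_force: [-0.4, -0.9, 0.9]
grip_width: 0.0347
grasp_force: 0.0
```

Emit:
play_rows(
  increments=[
    [3.5, [0, 0.04, 1.8], [0, 0, 0]],
    [3.5, [0, 0.04, 3.35], [0, 0, 0]],
    [3.5, [0, 0.04, 3.35], [0, 0, 0]],
    [3.5, [0, 0.04, 3.35], [0, 0, 0]],
    [3.5, [0, 0.04, 3.35], [0, 0, 0]],
    [0, [0, 0.04, 3.35], [0, 0, 0]],
    [0, [0, 0.04, 3.35], [0, 0, 0]],
    [0, [0, 0.04, 3.35], [0, 0, 0]],
    [0, [0, 0.04, 3.35], [0, 0, 0]],
    [0, [0, 0.04, 2.3], [0, 0, 0]],
    [0, [0, 0.04, -1], [0, 0, 0]],
    [0, [0, 0.04, -5], [0, 0, 0]],
  ],
)

```text
time: 73.45
ee_pos: [0.5299, 0.005, 0.1046]
eef_rot: [1.874, -2.517, -0.006]
wrist_force: [0.8, 0.3, -2.2]
grip_width: 0.0104
grasp_force: 61.2
```

```bash
python3 - <<'E'
from h import *
s,R=state(); go([.5748,-.291,.12],253.3)
E
```

```text
t 73.45 pos [0.5299 0.005  0.1046] toolx yaw -106.65 z [-0.0054  0.0007 -1.    ] q [-0.1104  0.3649 -0.2768  0.9344  0.0001 -1.3905] w 0.0104 g 61.20052456855774
shift [ 27.07 -12.77  -1.58] turn [ 0.005 -0.001  0.001]
```

Emit:
play_rows(
  increments=[
    [0, [4.5, -2, -2], [0, 0, 0]],
    [0, [9, -4.1, -2], [0, 0, 0]],
    [0, [13.5, -6.2, -2], [0, 0, 0]],
    [0, [18, -8.3, -2], [0, 0, 0]],
    [0, [22.5, -10.4, -2], [0, 0, 0]],
    [0, [27.1, -12.5, -1], [0, 0, 0]],
    [0, [27.1, -12.5, 2], [0, 0, 0]],
    [0, [27.1, -12.5, 5.2], [0, 0, 0]],
    [0, [27.1, -12.5, 5.2], [0, 0, 0]],
    [0, [27.1, -12.5, 5.2], [0, 0, 0]],
    [0, [27.1, -12.5, 5.2], [0, 0, 0]],
    [0, [27.1, -12.5, 5.2], [0, 0, 0]],
  ],
)

```text
time: 74.65
ee_pos: [0.576, -0.2911, 0.0556]
eef_rot: [-1.876, 2.518, -0.005]
wrist_force: [0.3, -0.4, -2.1]
grip_width: 0.0107
grasp_force: 61.3
```

```bash
python3 - <<'E'
from h import *
s,R=state(); go([.5748,-.291,.018],253.3); f=grab('scene')
for b in blobs(f,'yellow',25)+blobs(f,'blue',25):
    w=cast(f,[cen(b)],.028)[0]
    if np.hypot(*(w-[.47,-.29]))<.12: print(w)
E
```

```text
t 74.65 pos [ 0.576  -0.2911  0.0556] toolx yaw -106.61 z [ 0.0032 -0.0019 -1.    ] q [-0.5663  0.6114 -0.0067  0.9489  0.0001 -1.8472] w 0.0107 g 61.26763343811035
shift [0.02 0.13 3.76] turn [-0.004 -0.001  0.002]
[ 0.4983 -0.2811]
[ 0.4052 -0.3058]
```

Emit:
play_rows(
  increments=[
    [0, [0, 0.06, 1.5], [0, 0, 0]],
    [0, [0, 0.06, 2.8], [0, 0, 0]],
    [0, [0, 0.06, 3.3], [0, 0, 0]],
    [0, [0, 0.06, 3.5], [0, 0, 0]],
    [0, [0, 0.06, 3.7], [0, 0, 0]],
    [0, [0, 0.06, 3.75], [0, 0, 0]],
    [0, [0, 0.06, 3.75], [0, 0, 0]],
  ],
)

```text
time: 75.4
ee_pos: [0.5734, -0.29, 0.0187]
eef_rot: [1.877, -2.519, -0.0]
wrist_force: [-8.1, 4.4, 16.2]
grip_width: 0.0107
grasp_force: 63.9
```

Emit:
play_rows(
  increments=[
    [0, [0, 0, -0.05], [0, 0, 0]],
    [3.5, [0, 0, -0.05], [0, 0, 0]],
    [3.5, [0, 0, -0.05], [0, 0, 0]],
    [3.5, [0, 0, -0.05], [0, 0, 0]],
    [3.5, [0, 0, -4], [0, 0, 0]],
    [3.5, [0, 0, -9], [0, 0, 0]],
    [3.5, [0, 0, -14], [0, 0, 0]],
    [3.5, [-5, 0, -19], [0, 0, 0]],
    [3.5, [-9, 0, -19], [0, 0, 0]],
    [3.5, [-9, 0, -19], [0, 0, 0]],
    [3.5, [-9, 0, -19], [0, 0, 0]],
  ],
)

```text
time: 76.5
ee_pos: [0.6005, -0.2031, 0.2061]
eef_rot: [-1.88, 2.517, -0.002]
wrist_force: [0.7, -0.1, -0.4]
grip_width: 0.0353
grasp_force: 0.0
```

```bash
python3 - <<'E'
from h import *
s,R=state(); f=grab('wrist'); save(f,'fin'); posttop(f)
E
```

```text
t 76.5 pos [ 0.6005 -0.2031  0.2061] toolx yaw -106.49 z [ 0.0009 -0.0006 -1.    ] q [-0.4261  0.5074  0.2175  1.2798 -0.0002 -1.7091] w 0.0353 g 0.0
```

View pics/fin.png

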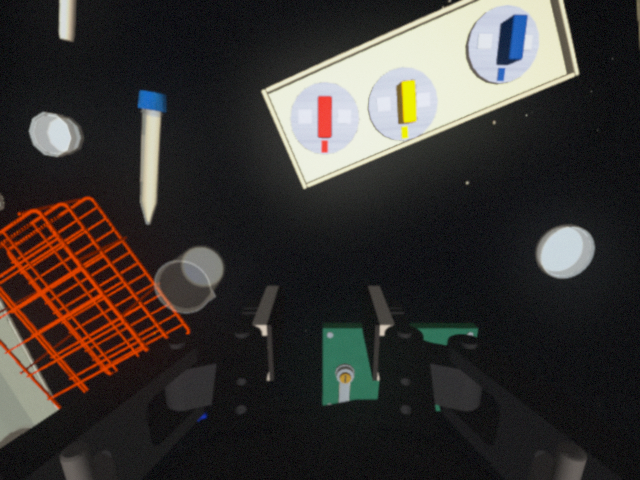

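Final view: red (325,118), yellow (403,104) and blue (503,45) lie flat side by side in the tray. The clip points clear from its pivot (345,375), and the dish (566,252) and beaker (190,280) are still in place.

```bash
python3 -c "
from cell import ctrl
print(ctrl.finish_job())"
```

```text
the job is handed in; nothing more can be done
None
```

Blue, yellow and red were each photographed in that order under the clip and now lie flat in the tray with the clip swung clear; something knocked yellow about 2 cm aside in the tray after I set it down, and I left it there. The job is handed in, at about 77 s on the robot's clock.

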